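# Bush the bearing blocks of a strap roller and clear the catch tray

### The job

Take brass bushings from the dish and press one, sleeve down, into the bore of every beech block lying in the router's catch tray, pushing through the snug fit and stopping when the rising force shows that the flange is fully home on the block; do not force it further. Only when every block in the tray has its bushing, collect the finished blocks from the tray into the tote, each lying flat on the tote's floor with its bushing up and still home, none stacked. Leave spare bushings in the dish, and leave the other things on the bench where they are.

Things in the scene. Friction and masses are not known exactly. Their poses are not given: they have to be found in the camera images.
- tray: the router's catch tray: square shallow aluminium tray, 230 x 230 mm outside, walls 5 mm thick and 18 mm high, floor 5 mm thick; fixed. Origin: centre of its underside, on the table; x and y along its sides, z up. A bench router with a steel chute stands on its -y side, its housing 190 mm from the tray's centre and up to 245 mm tall
- tote: grey plastic tote, open box 240 (x) x 220 (y) x 50 mm high, walls and floor 5 mm thick, empty at the start; fixed. Origin: centre of its underside; z up
- dish: plywood parts dish, 210 (x) x 140 (y) mm, 17 mm high, walls and floor 5 mm thick; fixed. Origin: centre of its underside; z up. It holds the five brass bushings and a steel washer, centres at least 55 mm apart
- block1_mid (a point): loose beech block, 50 (x) x 60 (y) x 32 mm high, in the tray, centres about 105 mm apart; may be absent. Point: its centre, 16 mm above its underside; z up. Bore: vertical, 31.8 mm wide, 2 mm chamfer, in the middle of the top. A dark liner begins 6 mm down the bore and resists with about 8 N as it is driven down; the top face is the shoulder stop
- block1_home (a point): point on the bore's axis of block1, 19 mm above its centre (3 mm above its top face): a bushing's own point comes to lie here when the bushing is fully home; z up
- block2_mid (a point): loose beech block, 50 (x) x 60 (y) x 32 mm high, in the tray, centres about 105 mm apart; may be absent. Point: its centre, 16 mm above its underside; z up. Bore: vertical, 31.8 mm wide, 2 mm chamfer, in the middle of the top. A dark liner begins 6 mm down the bore and resists with about 8 N as it is driven down; the top face is the shoulder stop
- block2_home (a point): point on the bore's axis of block2, 19 mm above its centre (3 mm above its top face): a bushing's own point comes to lie here when the bushing is fully home; z up
- block3_mid (a point): loose beech block, 50 (x) x 60 (y) x 32 mm high, in the tray, centres about 105 mm apart; may be absent. Point: its centre, 16 mm above its underside; z up. Bore: vertical, 31.8 mm wide, 2 mm chamfer, in the middle of the top. A dark liner begins 6 mm down the bore and resists with about 8 N as it is driven down; the top face is the shoulder stop
- block3_home (a point): point on the bore's axis of block3, 19 mm above its centre (3 mm above its top face): a bushing's own point comes to lie here when the bushing is fully home; z up
- block4_mid (a point): loose beech block, 50 (x) x 60 (y) x 32 mm high, in the tray, centres about 105 mm apart; may be absent. Point: its centre, 16 mm above its underside; z up. Bore: vertical, 31.8 mm wide, 2 mm chamfer, in the middle of the top. A dark liner begins 6 mm down the bore and resists with about 8 N as it is driven down; the top face is the shoulder stop
- block4_home (a point): point on the bore's axis of block4, 19 mm above its centre (3 mm above its top face): a bushing's own point comes to lie here when the bushing is fully home; z up
- bush1_mid (a point): loose brass bushing standing in the dish, 30 mm tall: below, a sleeve 30 mm wide, 12 mm long, foot tapered to 25 mm; flange 40 mm wide, 4 mm thick; hub 26 mm wide, 14 mm high, to grip. Point: on its axis, 15 mm above the foot; z towards the hub. Fully home (flange on the block's top) it is 19 mm above the block's point; 25 mm where the sleeve first meets the liner
- bush2_mid (a point): loose brass bushing standing in the dish, 30 mm tall: below, a sleeve 30 mm wide, 12 mm long, foot tapered to 25 mm; flange 40 mm wide, 4 mm thick; hub 26 mm wide, 14 mm high, to grip. Point: on its axis, 15 mm above the foot; z towards the hub. Fully home (flange on the block's top) it is 19 mm above the block's point; 25 mm where the sleeve first meets the liner
- bush3_mid (a point): loose brass bushing standing in the dish, 30 mm tall: below, a sleeve 30 mm wide, 12 mm long, foot tapered to 25 mm; flange 40 mm wide, 4 mm thick; hub 26 mm wide, 14 mm high, to grip. Point: on its axis, 15 mm above the foot; z towards the hub. Fully home (flange on the block's top) it is 19 mm above the block's point; 25 mm where the sleeve first meets the liner
- bush4_mid (a point): loose brass bushing standing in the dish, 30 mm tall: below, a sleeve 30 mm wide, 12 mm long, foot tapered to 25 mm; flange 40 mm wide, 4 mm thick; hub 26 mm wide, 14 mm high, to grip. Point: on its axis, 15 mm above the foot; z towards the hub. Fully home (flange on the block's top) it is 19 mm above the block's point; 25 mm where the sleeve first meets the liner
- bush5_mid (a point): loose brass bushing standing in the dish, 30 mm tall: below, a sleeve 30 mm wide, 12 mm long, foot tapered to 25 mm; flange 40 mm wide, 4 mm thick; hub 26 mm wide, 14 mm high, to grip. Point: on its axis, 15 mm above the foot; z towards the hub. Fully home (flange on the block's top) it is 19 mm above the block's point; 25 mm where the sleeve first meets the liner
- washer: steel washer, 34 mm across, 5 mm thick, lying in the dish among the bushings; not needed. Origin at its underside
- jar: amber glass jar with a steel cap, 60 mm across, 80 mm tall; bystander. Origin at its underside
- spool: tan thread spool, 44 mm across, 55 mm tall, standing; bystander. Origin at its underside
- awl: small awl with a dark wooden handle lying on the table, 150 mm long; bystander
- slicker: small turned dark wooden edge slicker, 32 mm across, 75 mm tall, standing; bystander. Origin at its underside
Mind the look-alikes: they are no part of the job. Leave any blue or pink look-alike of the part that bears bush1_mid alone.

How it is judged:
By the outcome, as a careful person would: the job done as asked, in the order asked, and still so for the second after the job is handed in, with the robot touching nothing.
Of block1, block2, block3, block4 only 3 to 4 are there at a start; the rules pass over those that are not, and their reading is None.
At some moment in a run one of block1, block2, block3, block4 may be knocked a few centimetres aside while the robot is not near it.
It also fails if it takes over 210 s, if anything falls off the work surface, if the arm or the gripper's body presses on something with over 40 N, if the wrist force passes 120 N, or if a joint passes its speed limit or range.

### The arm

A 6-joint arm with a two-finger parallel gripper is mounted at the origin on the work surface. World frame = base frame: x ahead of the robot, y to its left, z up, the work surface at z = 0. Lengths are in mm, angles in degrees, forces in N, time in s.
With the tool pointing down it reaches from about 300 to 850 mm from the base axis. Payload 4.2 kg.
Tool frame: the origin (TCP) lies midway between the tips of the shut fingers; the grasp point (between the pads) lies env.hold_point_z behind it (env.hold_point_z is the distance from the TCP to the grasp point, in mm); z points along the fingers, y is the line along which they close (so a half turn about z gives the same grasp; the last joint's range is limited). The gripper opens to 91 mm and grips with 3 to 60 N. Pads are 32 mm wide; open, the fingers measure 118 mm over their backs; the gripper's body (76 mm by 178 mm) begins 60 mm behind the grasp point.
Start: joints at [62.624, 18.312, 89.639, -0, 72.044, -1.146], TCP at [254.141, 515.806, 213.976] pointing down, gripper open.
Joint ranges: [-177.97, 177.97], [-48.28, 115.42], [12.27, 149.76], [-77.06, 257.06], [2.81, 150.46], [-146.56, 146.56]. Speed limits (degrees/s): [147.25, 147.25, 180, 180, 180, 180].

### API

Orientations are given as [roll, pitch, yaw] about the fixed x, y, z axes, in that order (R = Rz(yaw) Ry(pitch) Rx(roll)).
In Python, from workcell import env, viewer, spotter gives the robot as it stands.
- The arm moves only by the tool apply_moves, never from a script. Its arguments are lists of equal length, an entry for each row: "delta_pos": the shift along the world's x, y, z normalised to -1 to 1, where 1 is 120 mm, a list of three; "rot": the turn, a rotation vector about the world's x, y, z normalised to -1 to 1, where 1 is 1.5 rad, a list of three; "hand": the opening, from 0 (shut) to 1 (fully open). A call has 1 to 10 rows; each row is the pose to reach, as a shift and turn from the pose commanded when the call began; what a row does not reach only later rows make up. A row lasts 1/12 s, in which the tool goes at most 41.7 mm and 7.16 degrees, less where a joint would pass 70% of its speed; a pose out of reach is approached as far as the arm can. A call with a number of a shift or a turn outside -1 to 1 is refused whole. A call with a gripper value outside its range is refused whole. The fingers move at their own pace and stop on an object; "newtons" is the grip in N (left out, the last holds). Time passes only in rows, so rows that repeat a pose let the fingers close. It gives the time, the measured TCP pose, the force, the opening and the grip force at its end, in the units of the state.
- env.state(): the state, without advancing time (a new reading comes with each control period).
- viewer.grab_frame(name): name is "scene" or "top" or "wrist"; returns a dict with "pixels" (420x560x3 uint8, red, green, blue), "camera_matrix" (3x3 intrinsics, pixels), "R" (3x3) and "t" (3): a world point X has camera coordinates R X + t; the wrist camera has in their place "mount" (4x4, takes a point from camera to tool coordinates, whose origin is the TCP and whose axes are the flange's). Camera axes: x right, y down, z forward; pixel columns grow to the right and rows downward; lengths in mm; the calibration is good to about 2 mm. A picture is of the moment at which its call begins: read the wrist's pose just before it. There is no depth.
- env.job_done(): hands the job in; it is judged then, once.
Trained networks look in a picture, given as the dict that the camera call returned (one of the last four; its "shot" number tells which), for a name from the list of things; names that differ only in an ending like _2 or _b are one class to them, and where a whole thing is asked for, a point or a joint stands for the part that bears it (a point fixed in the world has none). Each returns a list of dicts, best first, with "score" (0 to 1); they miss things now and then, are a little off and sometimes report something else, mostly with a low value. They report only what shows in the picture. A call takes as long as a camera call. They do not tell look-alikes from the thing itself.
- spotter.trace(picture, query): "mask" (420x560 bool, what is visible of it) and "box" ([centre column, centre row, width, height] in pixels, round what is visible of it).
- spotter.landmark_of(picture, query): "position" ([column, row] in pixels: a listed point, or the origin of a listed thing).
The state is a dict: "time_s": time; "qpos": joint angles; "qvel": joint speeds; "effort": joint torques, N m; "ee_pos": TCP position; "ee_rot": TCP orientation; "force": force on the tool from outside, world axes, zero at the start; "torque": the same for the moment, N m; "gripper_width": finger opening in mm; "gripper_force": force on a finger pad.
Only numpy, scipy, OpenCV 4.12 (cv2) and the standard library are available. Lean on these libraries where they do the work, as an engineer would, in place of code of your own. Each camera call takes 0.05 s, during which the arm holds its last target. There are 200 camera calls.

## Working session

There is one attempt and no reset: what is moved stays moved. The work goes in short steps, Python scripts to look and compute and a tool call to move; the robot and the scene stay as the last step left them, time stands still between calls to the robot, and variables do not carry over. Pictures are saved under pics/ and viewed, at most 14 in all, crops included, and the job is handed in when it is done.

Besides the shell and the picture viewer there is one more tool, called after ">>>" by a JSON object that holds its "api" and its "payload". apply_moves: Moves the arm, as the interface text tells. Its arguments: {"type":"object","properties":{"delta_pos":{"type":"array"},"rot":{"type":"array"},"hand":{"type":"array"},"newtons":{"type":"number"}},"required":["delta_pos","rot","hand"]}

```bash
mkdir -p pics; ls; cat > h.py <<'E'
import numpy as np, cv2
from workcell import env, viewer, spotter
from scipy.spatial.transform import Rotation as Ro
def grab(n):
    s=env.state(); p=viewer.grab_frame(n)
    if n=="wrist":
        M=np.array(p["mount"]); Rt=Ro.from_euler('xyz',s["ee_rot"],degrees=True).as_matrix()
        Rc=Rt@M[:3,:3]; c=Rt@M[:3,3]+np.array(s["ee_pos"])
        p["R"]=Rc.T; p["t"]=-Rc.T@c
    return p
def save(p,n,crop=None,k=1):
    im=p["pixels"][:,:,::-1]
    if crop: a,b,c,d=crop; im=im[b:d,a:c]
    cv2.imwrite("pics/"+n,cv2.resize(im,None,fx=k,fy=k,interpolation=cv2.INTER_CUBIC))
def ray(p,uv,z):
    R=np.array(p["R"]);t=np.array(p["t"]);c=-R.T@t
    d=R.T@np.linalg.inv(p["camera_matrix"])@np.array([uv[0],uv[1],1.])
    return c+d*(z-c[2])/d[2]
def proj(p,X):
    q=np.array(p["camera_matrix"])@(np.array(p["R"])@X+np.array(p["t"])); return q[:2]/q[2]
E
python3 - <<'E'
from h import *
print(env.state(), env.hold_point_z)
p=grab("top"); save(p,"top0.png"); print(p["camera_matrix"],p["R"],p["t"])
for n,z in [("tray",0),("tote",0),("dish",0),("washer",5),("jar",0),("spool",0),("slicker",0),("block1_mid",21),("block1_home",40),("bush1_mid",20)]:
    for d in spotter.landmark_of(p,n):
        if d["score"]>.2: print(n,round(d["score"],2),np.round(d["position"]),np.round(ray(p,d["position"],z),1))
save(grab("scene"),"scene0.png")
E
```

```text
pics
{'time_s': 0.0, 'qpos': array([ 6.26237326e+01,  1.83508765e+01,  8.97080690e+01,  2.03744188e-03,
        7.20443363e+01, -1.14510949e+00]), 'qvel': array([0.11636194, 0.03725068, 0.11450616, 0.03396534, 0.01442176,
       0.00046907]), 'effort': array([-1.20616984e-03, -4.12468243e+01, -2.31966448e+01,  7.23495358e-02,
        4.59504244e-02, -1.34742995e-04]), 'ee_pos': array([253.88715103, 515.32874898, 213.11669207]), 'ee_rot': array([-1.79896778e+02, -4.00073147e-03,  1.53768209e+02]), 'force': array([-1.09948492, -0.31010672,  0.01034112]), 'torque': array([-0.03129904, -0.01789542,  0.05618378]), 'gripper_force': 0.0, 'gripper_width': 91.12461930491867} 18.8
[[491.31991112   0.         287.42711583]
 [  0.         491.31991112 213.42273803]
 [  0.           0.           1.        ]] [[-0.01501398 -0.99965975  0.02133006]
 [-0.98850031  0.01162933 -0.15077098]
 [ 0.15047162 -0.02334844 -0.98833858]] [-17.48296719 604.54407919 955.35330014]
tray 0.97 [386. 248.] [ 534.3 -234.5    0. ]
tray 0.31 [369. 222.] [ 591.1 -201.4    0. ]
tote 0.85 [129. 249.] [539.6 305.8   0. ]
dish 0.77 [275. 231.] [573.9   0.9   0. ]
dish 0.4 [286. 234.] [567.  -23.4   0. ]
washer 0.5 [287. 233.] [568.5 -25.7   5. ]
jar 0.8 [291. 138.] [778.5 -37.    0. ]
spool 0.93 [238. 153.] [745.1  78.1   0. ]
slicker 0.7 [175. 151.] [751.7 213.8   0. ]
slicker 0.54 [385. 247.] [ 537.3 -231.6    0. ]
slicker 0.41 [405. 277.] [ 472.9 -272.5    0. ]
block1_mid 0.72 [369. 222.] [ 587.7 -196.5   21. ]
block1_home 0.85 [370. 223.] [ 584.1 -195.5   40. ]
bush1_mid 0.8 [330. 167.] [ 707.2 -117.4   20. ]
bush1_mid 0.73 [209. 195.] [648.8 137.2  20. ]
bush1_mid 0.72 [265. 200.] [636.6  20.9  20. ]
```

View pics/top0.png

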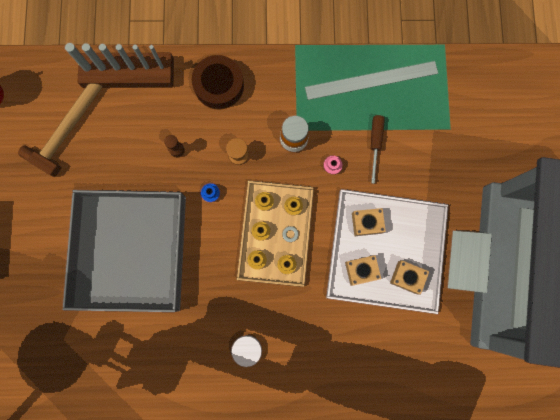

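View pics/scene0.png

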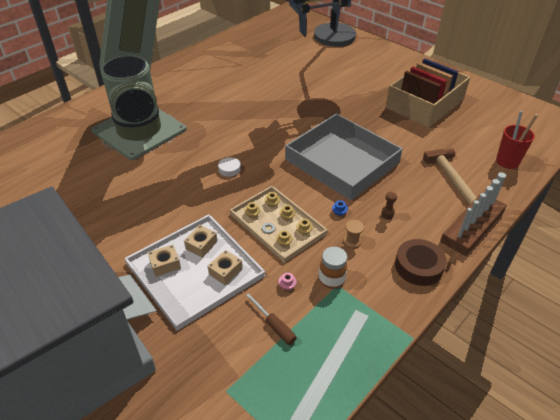

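Top view candidates for the bushing:
- Brass bushings in the dish: (264,200), (293,205), (260,230), (257,259), (287,264).
- Look-alikes outside the dish: blue (210,192) and pink (333,164). The washer is at (290,234).

I choose the brass ones in the dish. Three blocks are in the tray, at (369,222), (363,270) and (410,277). Next I go over the dish for a close look.

>>> {"api": "apply_moves", "payload": {"delta_pos": [[0.51,-0.86,0.2],[0.51,-0.86,0.2],[0.51,-0.86,0.2],[0.51,-0.86,0.2]], "rot": [[0,0,-0.148],[0,0,-0.148],[0,0,-0.148],[0,0,-0.148]], "hand": [0.45,0.45,0.45,0.45], "newtons": 40}}

```text
time_s: 0.93
ee_pos: [318.2, 408.3, 239.8]
ee_rot: [179.9, 0.2, 140.8]
force: [-0.5, -0.4, 0.1]
gripper_width: 67.1
gripper_force: 0.0
```

>>> {"api": "apply_moves", "payload": {"delta_pos": [[0.51,-0.86,0.2],[0.51,-0.86,0.2],[0.51,-0.86,0.2],[0.51,-0.86,0.2]], "rot": [[0,0,-0.148],[0,0,-0.148],[0,0,-0.148],[0,0,-0.148]], "hand": [0.45,0.45,0.45,0.45]}}

```text
time_s: 1.27
ee_pos: [379.7, 305.3, 263.7]
ee_rot: [179.8, 0.2, 128.0]
force: [1.0, 1.6, -0.3]
gripper_width: 42.3
gripper_force: 0.0
```

>>> {"api": "apply_moves", "payload": {"delta_pos": [[0.51,-0.86,0.2],[0.51,-0.86,0.2],[0.51,-0.86,0.2],[0.51,-0.86,0.2]], "rot": [[0,0,-0.148],[0,0,-0.148],[0,0,-0.148],[0,0,-0.148]], "hand": [0.45,0.45,0.45,0.45]}}

```text
time_s: 1.6
ee_pos: [441.1, 202.3, 287.4]
ee_rot: [179.8, 0.2, 115.3]
force: [0.4, -0.2, 0.6]
gripper_width: 40.9
gripper_force: 0.0
```

>>> {"api": "apply_moves", "payload": {"delta_pos": [[0.51,-0.86,0.2],[0.51,-0.86,0.2],[0.51,-0.86,0.2],[0.51,-0.86,0.2]], "rot": [[0,0,-0.148],[0,0,-0.148],[0,0,-0.148],[0,0,-0.148]], "hand": [0.45,0.45,0.45,0.45]}}

```text
time_s: 1.93
ee_pos: [502.4, 99.1, 311.0]
ee_rot: [179.8, 0.2, 102.6]
force: [0.6, 0.2, 0.6]
gripper_width: 40.6
gripper_force: 0.0
```

>>> {"api": "apply_moves", "payload": {"delta_pos": [[0.51,-0.86,0],[0.51,-0.86,0],[0.51,-0.86,0],[0.51,-0.86,0],[0.51,-0.86,0]], "rot": [[0,0,-0.148],[0,0,-0.148],[0,0,-0.148],[0,0,-0.148],[0,0,-0.148]], "hand": [0.45,0.45,0.45,0.45,0.45]}}

```text
time_s: 2.35
ee_pos: [560.6, -0.3, 309.0]
ee_rot: [-179.9, -0.1, 90.1]
force: [0.5, -0.2, 0.0]
gripper_width: 41.1
gripper_force: 0.0
```

```bash
python3 - <<'E'
from h import *
s=env.state(); print(s["time_s"],s["ee_pos"],s["ee_rot"])
p=grab("wrist"); save(p,"w1.png",k=1.4)
for n,z in [("washer",5),("dish",0),("bush1_mid",20),("block1_home",40)]:
    for d in spotter.landmark_of(p,n):
        if d["score"]>.2: print(n,round(d["score"],2),np.round(d["position"]),np.round(ray(p,d["position"],z),1))
q=grab("top")
for d in spotter.trace(q,"block1_mid")+spotter.trace(q,"bush1_mid"):
    print("tr",round(d["score"],2),np.round(d["box"]))
E
```

```text
2.35 [ 5.60634999e+02 -3.00483195e-01  3.08975673e+02] [-1.79914596e+02 -5.03537903e-02  9.00677910e+01]
washer 0.55 [282. 190.] [565.5 -26.4   5. ]
dish 0.94 [280. 174.] [563.2  -2.    0. ]
bush1_mid 0.95 [347.  73.] [651.7 137.5  20. ]
bush1_mid 0.87 [328. 158.] [631.8  24.3  20. ]
bush1_mid 0.67 [372. 251.] [ 707.  -119.9   20. ]
block1_home 0.75 [223. 342.] [ 469.3 -274.6   40. ]
block1_home 0.56 [293. 303.] [ 584.1 -200.9   40. ]
tr 0.97 [367. 224.  35.  29.]
```

View pics/w1.png

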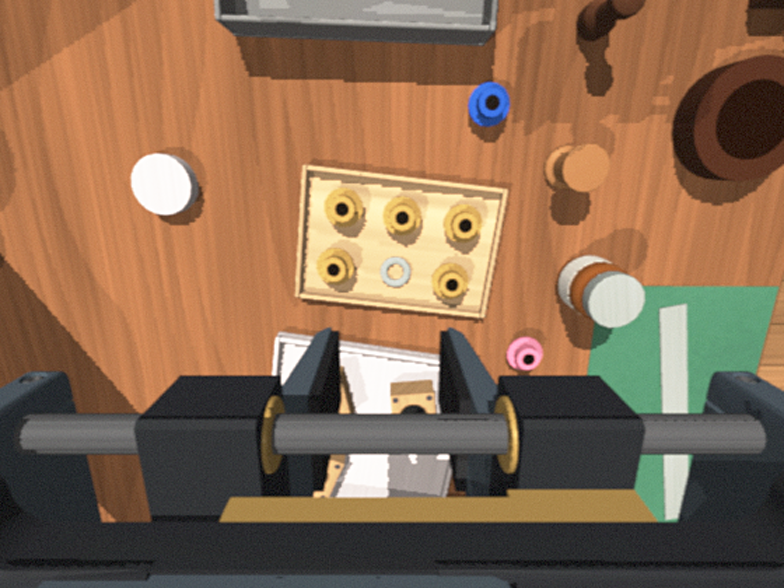

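The wrist view shows five brass bushings in the dish, at (343,209), (402,217), (465,225), (335,268) and (452,284) in the enlarged picture. The washer is at (396,271), and the blue (489,104) and pink (525,353) look-alikes lie outside the dish. Now I measure the hubs, then view the tray the same way.

```bash
cat >> h.py <<'E'
def holes(p,z,box,thr=60,amin=15,amax=2000):
    a,b,c,d=box; g=p["pixels"].max(axis=2); m=np.zeros_like(g); m[b:d,a:c]=(g[b:d,a:c]<thr)
    n,_,st,ce=cv2.connectedComponentsWithStats(m)
    return [(ce[i].round(1),int(st[i,4]),ray(p,ce[i],z).round(1)) for i in range(1,n) if amin<st[i,4]<amax]
E
python3 - <<'E'
from h import *
p=grab("wrist")
for h in holes(p,35,(212,120,362,222)): print(h)
q=grab("top"); print("top")
for h in holes(q,35,(240,185,312,282),amin=4): print(h)
print("blocks")
for h in holes(q,37,(335,195,440,305),amin=10): print(h)
E
```

```text
(array([244. , 149.5]), 44, array([512.5,  38.9,  35. ]))
(array([287.2, 155.7]), 43, array([572.3,  30.7,  35. ]))
(array([332. , 161.5]), 44, array([635.2,  22.9,  35. ]))
(array([237.9, 192.6]), 38, array([502.2, -22.4,  35. ]))
(array([322.5, 203.7]), 34, array([624.7, -38.4,  35. ]))
top
(array([275.7, 216.3]), 783, array([600.3,  -1.6,  35. ]))
(array([249.1, 239.4]), 15, array([553.2,  53.1,  35. ]))
(array([274. , 256.7]), 1727, array([517.4,   2.8,  35. ]))
(array([297.8, 238.6]), 19, array([553.6, -46.3,  35. ]))
blocks
(array([339. , 250.9]), 201, array([ 527.1, -129.8,   37. ]))
(array([368.8, 221.3]), 132, array([ 587.3, -193.2,   37. ]))
(array([363.1, 270. ]), 134, array([ 487.9, -177.6,   37. ]))
(array([409.9, 276.9]), 136, array([ 472.5, -272.3,   37. ]))
```

>>> {"api": "apply_moves", "payload": {"delta_pos": [[-0.15,-1,0],[-0.15,-1,0],[-0.15,-1,0],[-0.15,-1,0]], "rot": [[0,0,0],[0,0,0],[0,0,0],[0,0,0]], "hand": [0.45,0.45,0.45,0.45]}}

```text
time_s: 3.18
ee_pos: [541.0, -125.8, 310.0]
ee_rot: [-180.0, 0.2, 89.9]
force: [0.6, 0.4, -0.9]
gripper_width: 40.8
gripper_force: 0.0
```

>>> {"api": "apply_moves", "payload": {"delta_pos": [[-0.1,-1,0],[-0.1,-1,0],[-0.1,-1,0],[-0.1,-1,0],[-0.1,-1,0],[-0.1,-1,0]], "rot": [[0,0,0],[0,0,0],[0,0,0],[0,0,0],[0,0,0],[0,0,0]], "hand": [0.45,0.45,0.45,0.45,0.45,0.45]}}

```text
time_s: 3.68
ee_pos: [530.2, -239.5, 309.9]
ee_rot: [180.0, -0.1, 90.2]
force: [-0.0, -0.1, 0.0]
gripper_width: 40.9
gripper_force: 0.0
```

```bash
python3 - <<'E'
from h import *
s=env.state(); print(s["time_s"],s["ee_pos"],s["ee_rot"])
p=grab("wrist"); save(p,"w2.png",k=1.4)
for h in holes(p,37,(150,30,420,230),amin=60): print(h)
for n,z in [("tray",0),("block1_mid",21),("block1_home",40)]:
    for d in spotter.landmark_of(p,n):
        if d["score"]>.2: print(n,round(d["score"],2),np.round(d["position"]),np.round(ray(p,d["position"],z),1))
E
```

```text
3.6833 [ 530.19496453 -239.53469965  309.90032682] [ 1.79997157e+02 -5.56847068e-02  9.01568139e+01]
(array([247.1, 132.9]), 288, array([ 487.9, -178.6,   37. ]))
(array([319.5, 144.5]), 287, array([ 586.7, -193.7,   37. ]))
(array([238. , 199.6]), 245, array([ 472.4, -272.2,   37. ]))
tray 0.6 [276. 172.] [ 527.1 -237.4    0. ]
block1_mid 0.62 [322. 144.] [ 592.5 -194.8   21. ]
block1_home 0.76 [318. 150.] [ 584.1 -200.6   40. ]
```

View pics/w2.png

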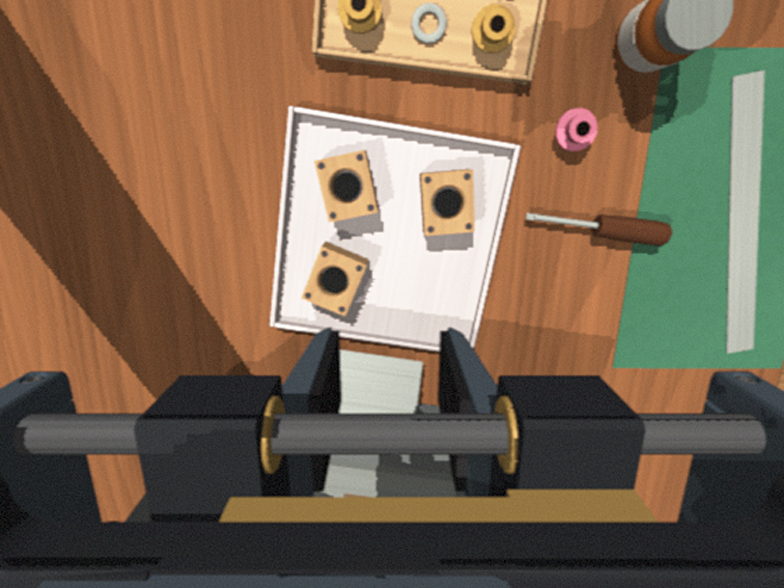

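The dark bores agree to under 1 mm between the top and wrist cameras: A (488,-178), B (587,-193.5), C (472.5,-272). In the enlarged wrist picture they are at (346,186), (448,202) and (333,279). The fourth spot is empty. First pick is bushing 4 at (502.2,-22.4).

>>> {"api": "apply_moves", "payload": {"delta_pos": [[-0.12,0.91,-0.8],[-0.12,0.91,-0.8],[-0.12,0.91,-0.8],[-0.12,0.91,-0.8],[-0.12,0.91,-0.8]], "rot": [[0,0,0],[0,0,0],[0,0,0],[0,0,0],[0,0,0]], "hand": [0.45,0.45,0.45,0.45,0.45]}}

```text
time_s: 4.3
ee_pos: [512.9, -126.5, 210.9]
ee_rot: [-179.6, -0.2, 90.4]
force: [-0.5, 0.6, 0.4]
gripper_width: 40.8
gripper_force: 0.0
```

>>> {"api": "apply_moves", "payload": {"delta_pos": [[-0.113,0.905,-0.95],[-0.113,0.905,-0.95],[-0.113,0.905,-0.95],[-0.113,0.905,-0.95],[-0.113,0.905,-0.95],[-0.113,0.905,-0.95]], "rot": [[0,0,0],[0,0,0],[0,0,0],[0,0,0],[0,0,0],[0,0,0]], "hand": [0.45,0.45,0.45,0.45,0.45,0.45]}}

```text
time_s: 4.8
ee_pos: [502.5, -21.8, 100.0]
ee_rot: [-180.0, 0.0, 90.3]
force: [0.6, 0.2, 0.2]
gripper_width: 41.2
gripper_force: 0.0
```

>>> {"api": "apply_moves", "payload": {"delta_pos": [[0,0,-0.2],[0,0,-0.4],[0,0,-0.55],[0,0,-0.645],[0,0,-0.645],[0,0,-0.645]], "rot": [[0,0,0],[0,0,0],[0,0,0],[0,0,0],[0,0,0],[0,0,0]], "hand": [0.45,0.45,0.45,0.45,0.45,0.45]}}

```text
time_s: 5.3
ee_pos: [504.0, -23.5, 23.8]
ee_rot: [179.8, 0.0, 90.1]
force: [0.8, 0.3, 0.7]
gripper_width: 40.6
gripper_force: 0.0
```

>>> {"api": "apply_moves", "payload": {"delta_pos": [[0,0,0],[0,0,0],[0,0,0],[0,0,0],[0,0,0],[0,0,0],[0,0,0]], "rot": [[0,0,0],[0,0,0],[0,0,0],[0,0,0],[0,0,0],[0,0,0],[0,0,0]], "hand": [0.2,0.2,0.2,0.2,0.2,0.2,0.2], "newtons": 40}}

```text
time_s: 5.88
ee_pos: [503.3, -22.7, 23.9]
ee_rot: [179.8, 0.0, 90.2]
force: [-0.0, -2.8, 5.0]
gripper_width: 24.6
gripper_force: 40.0
```

>>> {"api": "apply_moves", "payload": {"delta_pos": [[0,0,0.3],[0,0,0.6],[0,0,0.9],[0,0,0.9]], "rot": [[0,0,0],[0,0,0],[0,0,0],[0,0,0]], "hand": [0.2,0.2,0.2,0.2]}}

```text
time_s: 6.22
ee_pos: [506.8, -22.6, 137.5]
ee_rot: [179.2, 0.1, 90.2]
force: [0.9, -0.5, -0.2]
gripper_width: 24.5
gripper_force: 40.0
```

```bash
python3 - <<'E'
from h import *
p=grab("wrist"); save(p,"w3.png",k=1.0)
q=grab("top"); 
for h in holes(q,37,(335,195,440,305),amin=60): print(h)
E
```

```text
(array([340.9, 257.3]), 139, array([ 514.1, -133.2,   37. ]))
(array([368.9, 221.3]), 135, array([ 587.3, -193.4,   37. ]))
(array([363.3, 270. ]), 144, array([ 487.8, -178. ,   37. ]))
(array([410. , 276.9]), 133, array([ 472.5, -272.3,   37. ]))
```

View pics/w3.png

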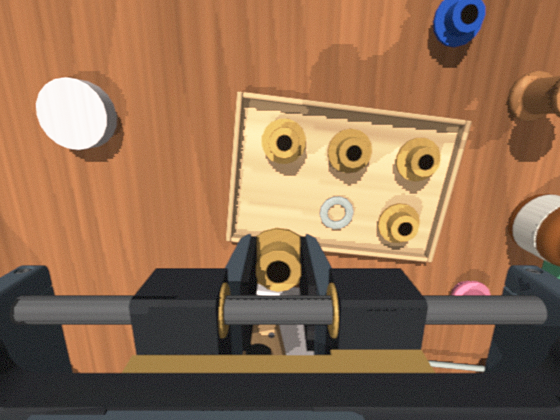

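The bushing is held upright between the fingers (hub hole at (277,271)), and the other four still stand in the dish. The blocks have not moved. I go to hover over block A and check the in-hand offset.

>>> {"api": "apply_moves", "payload": {"delta_pos": [[-0.06,-0.65,0],[-0.06,-0.65,0],[-0.06,-0.65,0]], "rot": [[0,0,0],[0,0,0],[0,0,0]], "hand": [0.2,0.2,0.2]}}

```text
time_s: 6.57
ee_pos: [493.4, -104.6, 128.9]
ee_rot: [-179.8, 0.1, 90.0]
force: [0.0, 0.7, -1.2]
gripper_width: 24.4
gripper_force: 40.0
```

>>> {"api": "apply_moves", "payload": {"delta_pos": [[-0.058,-0.647,0],[-0.058,-0.647,-0.2],[-0.058,-0.647,-0.5],[-0.058,-0.647,-0.5],[-0.058,-0.647,-0.5],[-0.058,-0.647,-0.5],[-0.058,-0.647,-0.5]], "rot": [[0,0,0],[0,0,0],[0,0,0],[0,0,0],[0,0,0],[0,0,0],[0,0,0]], "hand": [0.2,0.2,0.2,0.2,0.2,0.2,0.2]}}

```text
time_s: 7.15
ee_pos: [489.0, -177.5, 71.8]
ee_rot: [179.9, 0.0, 90.2]
force: [-0.1, -0.2, -0.6]
gripper_width: 24.8
gripper_force: 40.0
```

```bash
python3 - <<'E'
from h import *
s=env.state(); t=s["ee_pos"]; print(t,s["ee_rot"],s["force"])
p=grab("wrist"); print(proj(p,t+[0,0,11]))
for h in holes(p,t[2]+11,(255,240,300,290),thr=50,amin=20): print(h, h[2]-t)
save(p,"w4.png",(180,150,380,300),3)
E
```

```text
[ 489.03791076 -177.46821629   71.80067046] [1.79878931e+02 3.31109290e-02 9.02395562e+01] [-0.06892542 -0.24549592 -0.61245948]
[278.79502204 272.3904804 ]
(array([255.4, 262.8]), 77, array([ 476.1, -171.7,   82.8])) [-12.93791076   5.76821629  10.99932954]
(array([277.9, 271.5]), 370, array([ 488.5, -176.9,   82.8])) [-0.53791076  0.56821629 10.99932954]
```

View pics/w4.png

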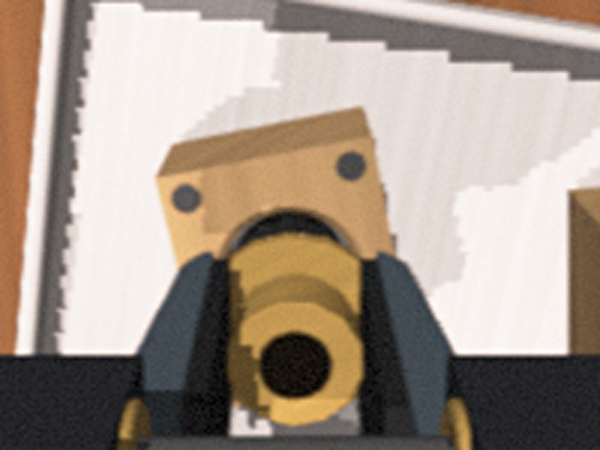

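The bushing is centred over block A's bore to within about 0.5 mm (hub hole at (295,365) in the crop, dark bore just behind it). Descending in steps.

>>> {"api": "apply_moves", "payload": {"delta_pos": [[0,0,-0.06],[0,0,-0.1],[0,0,-0.15],[0,0,-0.15],[0,0,-0.15]], "rot": [[0,0,0],[0,0,0],[0,0,0],[0,0,0],[0,0,0]], "hand": [0.2,0.2,0.2,0.2,0.2]}}

```text
time_s: 7.62
ee_pos: [487.7, -177.9, 52.2]
ee_rot: [-180.0, -0.0, 90.2]
force: [0.7, -1.5, -0.2]
gripper_width: 24.5
gripper_force: 40.0
```

>>> {"api": "apply_moves", "payload": {"delta_pos": [[0,0,-0.015],[0,0,-0.03],[0,0,-0.045],[0,0,-0.06],[0,0,-0.06],[0,0,-0.06]], "rot": [[0,0,0],[0,0,0],[0,0,0],[0,0,0],[0,0,0],[0,0,0]], "hand": [0.2,0.2,0.2,0.2,0.2,0.2]}}

```text
time_s: 8.12
ee_pos: [488.2, -178.1, 46.0]
ee_rot: [180.0, 0.0, 90.2]
force: [-2.3, 0.1, 5.2]
gripper_width: 24.9
gripper_force: 40.0
```

>>> {"api": "apply_moves", "payload": {"delta_pos": [[0,0,-0.006],[0,0,-0.012],[0,0,-0.012]], "rot": [[0,0,0],[0,0,0],[0,0,0]], "hand": [0.2,0.2,0.2]}}

```text
time_s: 8.37
ee_pos: [488.2, -178.1, 44.7]
ee_rot: [180.0, 0.0, 90.2]
force: [-2.0, 0.7, 6.3]
gripper_width: 24.7
gripper_force: 40.0
```

>>> {"api": "apply_moves", "payload": {"delta_pos": [[0,0,-0.005],[0,0,-0.01],[0,0,-0.01]], "rot": [[0,0,0],[0,0,0],[0,0,0]], "hand": [0.2,0.2,0.2]}}

```text
time_s: 8.62
ee_pos: [488.2, -178.2, 43.9]
ee_rot: [180.0, 0.0, 90.2]
force: [-3.4, 0.7, 10.2]
gripper_width: 24.4
gripper_force: 40.0
```

>>> {"api": "apply_moves", "payload": {"delta_pos": [[0,0,-0.004],[0,0,-0.008],[0,0,-0.008]], "rot": [[0,0,0],[0,0,0],[0,0,0]], "hand": [0.2,0.2,0.2]}}

```text
time_s: 8.87
ee_pos: [488.2, -178.2, 43.8]
ee_rot: [179.9, 0.0, 90.2]
force: [-3.1, 1.6, 16.5]
gripper_width: 24.6
gripper_force: 40.0
```

>>> {"api": "apply_moves", "payload": {"delta_pos": [[0,0,-0.004],[0,0,-0.008],[0,0,-0.008]], "rot": [[0,0,0],[0,0,0],[0,0,0]], "hand": [0.2,0.2,0.2]}}

```text
time_s: 9.12
ee_pos: [488.2, -178.2, 43.8]
ee_rot: [179.9, 0.0, 90.2]
force: [-6.9, 1.6, 22.6]
gripper_width: 24.8
gripper_force: 40.0
```

Home: the force climbs 10→22 N with no further motion, at exactly the predicted 43.8 mm. I relax, release and fetch the next bushing at (624.7,-38.4).

>>> {"api": "apply_moves", "payload": {"delta_pos": [[0,0,0.017],[0,0,0.017],[0,0,0.017],[0,0,0.017],[0,0,0.017],[0,0,0.017],[0,0,0.3],[0,0,0.6],[0,0,0.917],[0,0,0.917]], "rot": [[0,0,0],[0,0,0],[0,0,0],[0,0,0],[0,0,0],[0,0,0],[0,0,0],[0,0,0],[0,0,0],[0,0,0]], "hand": [0.2,0.45,0.45,0.45,0.45,0.45,0.45,0.45,0.45,0.45]}}

```text
time_s: 9.95
ee_pos: [492.3, -179.7, 157.7]
ee_rot: [179.3, 0.3, 90.2]
force: [1.5, -0.2, 0.6]
gripper_width: 41.1
gripper_force: 0.0
```

>>> {"api": "apply_moves", "payload": {"delta_pos": [[0.57,0.58,0],[0.57,0.58,0],[0.57,0.58,0],[0.57,0.58,0]], "rot": [[0,0,0],[0,0,0],[0,0,0],[0,0,0]], "hand": [0.45,0.45,0.45,0.45]}}

```text
time_s: 10.28
ee_pos: [558.6, -106.2, 150.3]
ee_rot: [179.9, -0.0, 90.4]
force: [-0.1, -0.5, 0.4]
gripper_width: 40.9
gripper_force: 0.0
```

>>> {"api": "apply_moves", "payload": {"delta_pos": [[0.57,0.583,-0.42],[0.57,0.583,-0.42],[0.57,0.583,-0.42],[0.57,0.583,-0.42],[0.57,0.583,-0.42],[0.57,0.583,-0.42]], "rot": [[0,0,0],[0,0,0],[0,0,0],[0,0,0],[0,0,0],[0,0,0]], "hand": [0.45,0.45,0.45,0.45,0.45,0.45]}}

```text
time_s: 10.78
ee_pos: [623.9, -39.5, 100.3]
ee_rot: [-179.9, 0.0, 90.2]
force: [-0.4, -0.1, -0.3]
gripper_width: 40.7
gripper_force: 0.0
```

>>> {"api": "apply_moves", "payload": {"delta_pos": [[0,0,-0.2],[0,0,-0.4],[0,0,-0.55],[0,0,-0.65],[0,0,-0.65],[0,0,-0.65]], "rot": [[0,0,0],[0,0,0],[0,0,0],[0,0,0],[0,0,0],[0,0,0]], "hand": [0.45,0.45,0.45,0.45,0.45,0.45]}}

```text
time_s: 11.28
ee_pos: [624.7, -39.4, 23.2]
ee_rot: [180.0, 0.0, 90.1]
force: [0.4, 0.3, -0.1]
gripper_width: 41.0
gripper_force: 0.0
```

>>> {"api": "apply_moves", "payload": {"delta_pos": [[0,0,0],[0,0,0],[0,0,0],[0,0,0],[0,0,0],[0,0,0],[0,0,0]], "rot": [[0,0,0],[0,0,0],[0,0,0],[0,0,0],[0,0,0],[0,0,0],[0,0,0]], "hand": [0.2,0.2,0.2,0.2,0.2,0.2,0.2]}}

```text
time_s: 11.87
ee_pos: [625.2, -38.6, 23.6]
ee_rot: [179.9, 0.0, 90.2]
force: [-2.1, -2.0, 6.0]
gripper_width: 24.5
gripper_force: 40.0
```

>>> {"api": "apply_moves", "payload": {"delta_pos": [[0,0,0.3],[0,0,0.6],[0,0,0.9],[0,0,0.9]], "rot": [[0,0,0],[0,0,0],[0,0,0],[0,0,0]], "hand": [0.2,0.2,0.2,0.2]}}

```text
time_s: 12.2
ee_pos: [629.3, -38.6, 138.2]
ee_rot: [179.2, 0.1, 90.2]
force: [1.2, -0.8, 0.4]
gripper_width: 24.5
gripper_force: 40.0
```

```bash
python3 - <<'E'
from h import *
q=grab("top"); save(q,"t2.png",(200,150,480,320),2.8)
for h in holes(q,37,(335,195,440,305),amin=20): print(h)
s=env.state(); t=s["ee_pos"]; print(t)
p=grab("wrist")
for h in holes(p,t[2]+11,(255,240,300,290),thr=50,amin=20): print(h[1], h[2]-t)
E
```

```text
(array([353.8, 223.2]), 80, array([ 583.7, -162.1,   37. ]))
(array([368.7, 221.1]), 133, array([ 587.6, -192.9,   37. ]))
(array([338.9, 225.1]), 48, array([ 580.2, -131.2,   37. ]))
(array([340.4, 261.4]), 85, array([ 505.7, -131.9,   37. ]))
(array([351.5, 277.3]), 44, array([ 473.5, -153.4,   37. ]))
(array([409.9, 277. ]), 131, array([ 472.3, -272.2,   37. ]))
[627.51323061 -38.51699923 134.79127511]
41 [-12.91323061  10.81699923  11.00872489]
367 [-0.61323061  0.31699923 11.00872489]
23 [-13.21323061  -5.78300077  11.00872489]
```

View pics/t2.png

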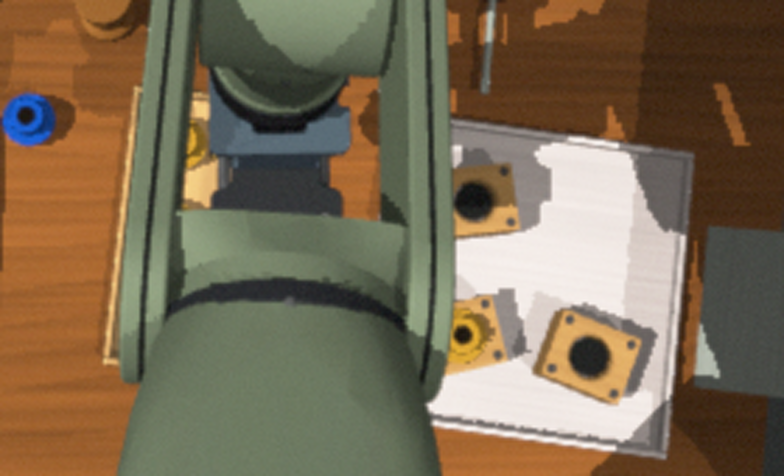

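Block A shows its bushing in the bore, flange flat (463,335 in the crop). B at (473,200) and C at (589,356) are unmoved, so I continue to block B.

>>> {"api": "apply_moves", "payload": {"delta_pos": [[-0.156,-0.645,0],[-0.156,-0.645,0],[-0.156,-0.645,0]], "rot": [[0,0,0],[0,0,0],[0,0,0]], "hand": [0.2,0.2,0.2]}}

```text
time_s: 12.55
ee_pos: [603.2, -120.9, 128.1]
ee_rot: [-179.7, 0.1, 90.0]
force: [0.2, -0.0, -1.1]
gripper_width: 24.4
gripper_force: 40.0
```

>>> {"api": "apply_moves", "payload": {"delta_pos": [[-0.157,-0.647,0],[-0.157,-0.647,-0.2],[-0.157,-0.647,-0.5],[-0.157,-0.647,-0.5],[-0.157,-0.647,-0.5],[-0.157,-0.647,-0.5],[-0.157,-0.647,-0.5]], "rot": [[0,0,0],[0,0,0],[0,0,0],[0,0,0],[0,0,0],[0,0,0],[0,0,0]], "hand": [0.2,0.2,0.2,0.2,0.2,0.2,0.2]}}

```text
time_s: 13.13
ee_pos: [588.6, -192.7, 71.8]
ee_rot: [179.9, 0.0, 90.2]
force: [-0.4, -0.3, -0.8]
gripper_width: 24.8
gripper_force: 40.0
```

```bash
python3 - <<'E'
from h import *
t=env.state()["ee_pos"]; print(t)
p=grab("wrist"); save(p,"w5.png",(180,150,380,300),3)
q=grab("top")
for h in holes(q,37,(335,195,440,305),amin=60): print(h)
E
```

```text
[ 588.6004778  -192.74773392   71.8232448 ]
(array([383.1, 222.6]), 90, array([ 584.2, -222.7,   37. ]))
(array([406.1, 212. ]), 286, array([ 605.7, -271.2,   37. ]))
(array([437.4, 238.2]), 94, array([ 550.4, -333.1,   37. ]))
(array([411.9, 264.5]), 337, array([ 497.4, -277.5,   37. ]))
```

>>> {"api": "apply_moves", "payload": {"delta_pos": [[0,0,-0.06],[0,0,-0.1],[0,0,-0.15],[0,0,-0.15],[0,0,-0.15]], "rot": [[0,0,0],[0,0,0],[0,0,0],[0,0,0],[0,0,0]], "hand": [0.2,0.2,0.2,0.2,0.2]}}

```text
time_s: 13.65
ee_pos: [586.9, -193.4, 51.8]
ee_rot: [-179.9, -0.0, 90.2]
force: [0.0, -0.1, -1.0]
gripper_width: 24.6
gripper_force: 40.0
```

View pics/w5.png

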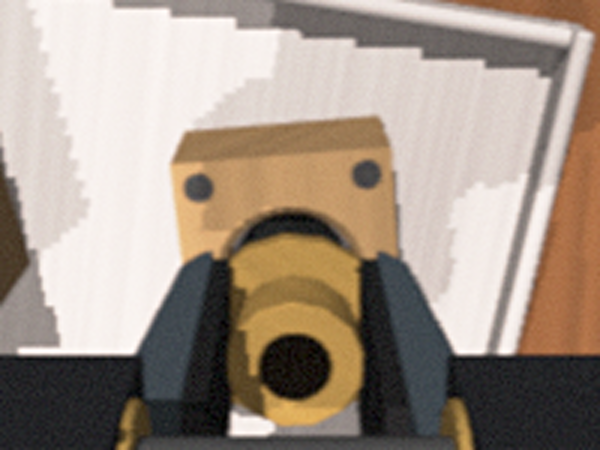

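The bushing was centred over bore B, and it is now inside the bore with no force. Pressing.

>>> {"api": "apply_moves", "payload": {"delta_pos": [[0,0,-0.015],[0,0,-0.03],[0,0,-0.045],[0,0,-0.06],[0,0,-0.06],[0,0,-0.06]], "rot": [[0,0,0],[0,0,0],[0,0,0],[0,0,0],[0,0,0],[0,0,0]], "hand": [0.2,0.2,0.2,0.2,0.2,0.2]}}

```text
time_s: 14.15
ee_pos: [587.4, -193.6, 46.2]
ee_rot: [180.0, 0.0, 90.2]
force: [-0.7, 1.3, 5.8]
gripper_width: 24.5
gripper_force: 40.0
```

>>> {"api": "apply_moves", "payload": {"delta_pos": [[0,0,-0.006],[0,0,-0.012],[0,0,-0.018],[0,0,-0.022],[0,0,-0.022],[0,0,-0.022]], "rot": [[0,0,0],[0,0,0],[0,0,0],[0,0,0],[0,0,0],[0,0,0]], "hand": [0.2,0.2,0.2,0.2,0.2,0.2]}}

```text
time_s: 14.65
ee_pos: [587.4, -193.6, 43.8]
ee_rot: [180.0, 0.0, 90.2]
force: [-3.1, 0.2, 7.3]
gripper_width: 24.8
gripper_force: 40.0
```

>>> {"api": "apply_moves", "payload": {"delta_pos": [[0,0,-0.004],[0,0,-0.008],[0,0,-0.008]], "rot": [[0,0,0],[0,0,0],[0,0,0]], "hand": [0.2,0.2,0.2]}}

```text
time_s: 14.9
ee_pos: [587.4, -193.6, 43.5]
ee_rot: [179.9, 0.0, 90.2]
force: [-3.5, 1.6, 10.8]
gripper_width: 24.8
gripper_force: 40.0
```

>>> {"api": "apply_moves", "payload": {"delta_pos": [[0,0,-0.004],[0,0,-0.008],[0,0,-0.008]], "rot": [[0,0,0],[0,0,0],[0,0,0]], "hand": [0.2,0.2,0.2]}}

```text
time_s: 15.15
ee_pos: [587.4, -193.6, 43.5]
ee_rot: [179.9, 0.0, 90.2]
force: [-4.5, 1.8, 15.4]
gripper_width: 24.7
gripper_force: 40.0
```

>>> {"api": "apply_moves", "payload": {"delta_pos": [[0,0,-0.003],[0,0,-0.006],[0,0,-0.006]], "rot": [[0,0,0],[0,0,0],[0,0,0]], "hand": [0.2,0.2,0.2]}}

```text
time_s: 15.4
ee_pos: [587.4, -193.6, 43.4]
ee_rot: [179.9, 0.0, 90.2]
force: [-5.7, 1.3, 19.1]
gripper_width: 24.1
gripper_force: 40.0
```

Block B is home: the force rises 7→19 N while the height stays at 43.4–43.5 mm. Next bushing: (512.5,38.9).

>>> {"api": "apply_moves", "payload": {"delta_pos": [[0,0,0.021],[0,0,0.021],[0,0,0.021],[0,0,0.021],[0,0,0.021],[0,0,0.021],[0,0,0.3],[0,0,0.6],[0,0,0.92],[0,0,0.92]], "rot": [[0,0,0],[0,0,0],[0,0,0],[0,0,0],[0,0,0],[0,0,0],[0,0,0],[0,0,0],[0,0,0],[0,0,0]], "hand": [0.2,0.45,0.45,0.45,0.45,0.45,0.45,0.45,0.45,0.45]}}

```text
time_s: 16.23
ee_pos: [591.6, -195.0, 158.3]
ee_rot: [179.2, 0.3, 90.2]
force: [1.1, -1.0, 0.5]
gripper_width: 40.9
gripper_force: 0.0
```

>>> {"api": "apply_moves", "payload": {"delta_pos": [[-0.312,0.968,0],[-0.312,0.968,0],[-0.312,0.968,0],[-0.312,0.968,0],[-0.312,0.968,0]], "rot": [[0,0,0],[0,0,0],[0,0,0],[0,0,0],[0,0,0]], "hand": [0.45,0.45,0.45,0.45,0.45]}}

```text
time_s: 16.65
ee_pos: [549.4, -75.9, 150.4]
ee_rot: [180.0, 0.0, 90.4]
force: [0.4, 0.1, 0.2]
gripper_width: 40.8
gripper_force: 0.0
```

>>> {"api": "apply_moves", "payload": {"delta_pos": [[-0.312,0.968,-0.416],[-0.312,0.968,-0.416],[-0.312,0.968,-0.416],[-0.312,0.968,-0.416],[-0.312,0.968,-0.416],[-0.312,0.968,-0.416]], "rot": [[0,0,0],[0,0,0],[0,0,0],[0,0,0],[0,0,0],[0,0,0]], "hand": [0.45,0.45,0.45,0.45,0.45,0.45]}}

```text
time_s: 17.15
ee_pos: [513.6, 38.0, 100.6]
ee_rot: [179.9, 0.0, 90.2]
force: [0.4, 0.1, -0.1]
gripper_width: 41.2
gripper_force: 0.0
```

>>> {"api": "apply_moves", "payload": {"delta_pos": [[0,0,-0.2],[0,0,-0.4],[0,0,-0.55],[0,0,-0.65],[0,0,-0.65],[0,0,-0.65]], "rot": [[0,0,0],[0,0,0],[0,0,0],[0,0,0],[0,0,0],[0,0,0]], "hand": [0.45,0.45,0.45,0.45,0.45,0.45]}}

```text
time_s: 17.65
ee_pos: [513.7, 37.3, 22.7]
ee_rot: [179.9, 0.0, 90.1]
force: [-0.0, 0.0, 0.0]
gripper_width: 41.0
gripper_force: 0.0
```

>>> {"api": "apply_moves", "payload": {"delta_pos": [[0,0,0],[0,0,0],[0,0,0],[0,0,0],[0,0,0],[0,0,0],[0,0,0]], "rot": [[0,0,0],[0,0,0],[0,0,0],[0,0,0],[0,0,0],[0,0,0],[0,0,0]], "hand": [0.2,0.2,0.2,0.2,0.2,0.2,0.2]}}

```text
time_s: 18.23
ee_pos: [513.5, 38.5, 23.6]
ee_rot: [179.8, 0.0, 90.2]
force: [-0.0, -2.3, 6.1]
gripper_width: 24.8
gripper_force: 40.0
```

>>> {"api": "apply_moves", "payload": {"delta_pos": [[0,0,0.3],[0,0,0.6],[0,0,0.9],[0,0,0.9]], "rot": [[0,0,0],[0,0,0],[0,0,0],[0,0,0]], "hand": [0.2,0.2,0.2,0.2]}}

```text
time_s: 18.57
ee_pos: [516.7, 39.4, 137.1]
ee_rot: [179.2, -0.1, 90.2]
force: [0.9, 0.3, -0.5]
gripper_width: 24.9
gripper_force: 40.0
```

```bash
python3 - <<'E'
from h import *
q=grab("top"); save(q,"t3.png",(200,150,480,320),2.8)
for h in holes(q,37,(335,195,440,305),amin=60): print(h)
t=env.state()["ee_pos"]; p=grab("wrist")
for h in holes(p,t[2]+11,(255,240,300,290),thr=50,amin=60): print(h[1], h[2]-t)
E
```

```text
(array([410.1, 277. ]), 142, array([ 472.4, -272.7,   37. ]))
360 [-0.65933219  0.59920704 11.001729  ]
```

View pics/t3.png

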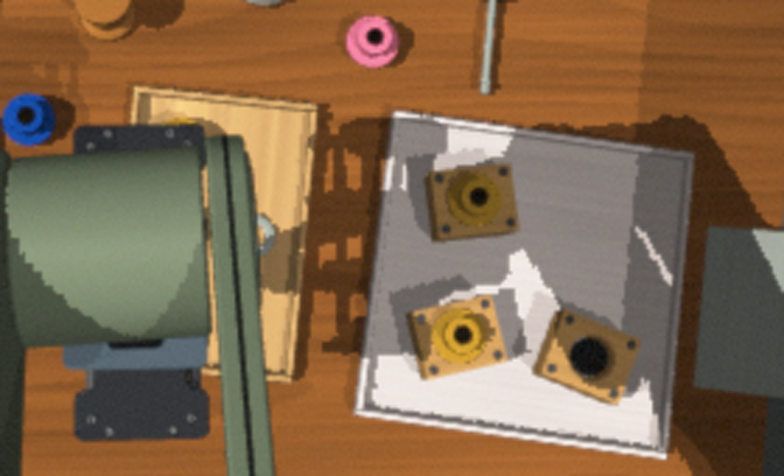

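Blocks A and B carry their bushings flush, at (463,334) and (478,197) in the crop. C at (589,356) is unmoved, and no fourth block has appeared. On to C.

>>> {"api": "apply_moves", "payload": {"delta_pos": [[-0.111,-0.865,0],[-0.111,-0.865,0],[-0.111,-0.865,0],[-0.111,-0.865,0]], "rot": [[0,0,0],[0,0,0],[0,0,0],[0,0,0]], "hand": [0.2,0.2,0.2,0.2]}}

```text
time_s: 19.0
ee_pos: [497.0, -68.0, 128.5]
ee_rot: [-179.7, 0.0, 90.0]
force: [-0.9, 0.3, -1.0]
gripper_width: 24.1
gripper_force: 40.0
```

>>> {"api": "apply_moves", "payload": {"delta_pos": [[-0.111,-0.865,0],[-0.111,-0.865,0],[-0.111,-0.865,0],[-0.111,-0.865,0]], "rot": [[0,0,0],[0,0,0],[0,0,0],[0,0,0]], "hand": [0.2,0.2,0.2,0.2]}}

```text
time_s: 19.33
ee_pos: [484.6, -171.3, 128.8]
ee_rot: [-179.8, 0.0, 90.0]
force: [-0.4, 0.2, -1.6]
gripper_width: 24.5
gripper_force: 40.0
```

>>> {"api": "apply_moves", "payload": {"delta_pos": [[-0.111,-0.865,0],[-0.111,-0.865,0],[-0.111,-0.865,0],[-0.111,-0.865,-0.3],[-0.111,-0.865,-0.5],[-0.111,-0.865,-0.5],[-0.111,-0.865,-0.5]], "rot": [[0,0,0],[0,0,0],[0,0,0],[0,0,0],[0,0,0],[0,0,0],[0,0,0]], "hand": [0.2,0.2,0.2,0.2,0.2,0.2,0.2]}}

```text
time_s: 19.92
ee_pos: [471.4, -270.7, 68.6]
ee_rot: [-179.8, -0.2, 90.2]
force: [-0.0, -0.2, -0.4]
gripper_width: 24.4
gripper_force: 40.0
```

```bash
python3 - <<'E'
from h import *
t=env.state()["ee_pos"]; print(t)
p=grab("wrist"); save(p,"w6.png",(130,100,430,310),2.6)
E
```

```text
[ 471.39765177 -270.74824554   68.61135938]
```

View pics/w6.png

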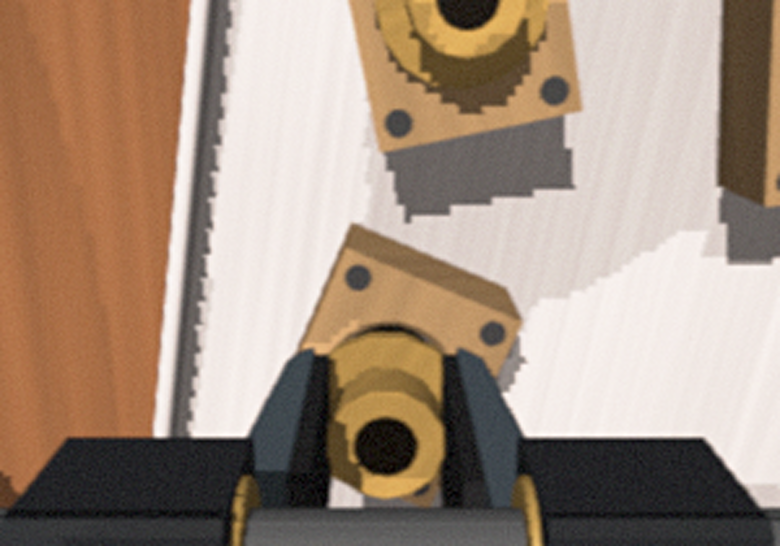

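The bushing (386,445) is over C's bore. Block A's flange sits flat behind it.

>>> {"api": "apply_moves", "payload": {"delta_pos": [[0,0,0],[0,0,-0.06],[0,0,-0.1],[0,0,-0.15],[0,0,-0.15],[0,0,-0.15]], "rot": [[0,0,0],[0,0,0],[0,0,0],[0,0,0],[0,0,0],[0,0,0]], "hand": [0.2,0.2,0.2,0.2,0.2,0.2]}}

```text
time_s: 20.47
ee_pos: [472.6, -272.8, 52.4]
ee_rot: [180.0, 0.0, 90.2]
force: [-0.3, -0.2, -0.5]
gripper_width: 24.9
gripper_force: 40.0
```

>>> {"api": "apply_moves", "payload": {"delta_pos": [[0,0,-0.015],[0,0,-0.03],[0,0,-0.045],[0,0,-0.06],[0,0,-0.06],[0,0,-0.06]], "rot": [[0,0,0],[0,0,0],[0,0,0],[0,0,0],[0,0,0],[0,0,0]], "hand": [0.2,0.2,0.2,0.2,0.2,0.2]}}

```text
time_s: 20.97
ee_pos: [472.6, -273.1, 46.0]
ee_rot: [180.0, 0.1, 90.2]
force: [-1.6, -2.2, 6.0]
gripper_width: 24.4
gripper_force: 40.0
```

>>> {"api": "apply_moves", "payload": {"delta_pos": [[0,0,-0.006],[0,0,-0.012],[0,0,-0.018],[0,0,-0.022],[0,0,-0.022],[0,0,-0.022]], "rot": [[0,0,0],[0,0,0],[0,0,0],[0,0,0],[0,0,0],[0,0,0]], "hand": [0.2,0.2,0.2,0.2,0.2,0.2]}}

```text
time_s: 21.47
ee_pos: [472.6, -273.2, 43.7]
ee_rot: [179.9, 0.1, 90.2]
force: [-0.9, -1.7, 8.8]
gripper_width: 24.7
gripper_force: 40.0
```

>>> {"api": "apply_moves", "payload": {"delta_pos": [[0,0,-0.004],[0,0,-0.008],[0,0,-0.008]], "rot": [[0,0,0],[0,0,0],[0,0,0]], "hand": [0.2,0.2,0.2]}}

```text
time_s: 21.72
ee_pos: [472.6, -273.2, 43.5]
ee_rot: [179.9, 0.1, 90.2]
force: [-3.6, -1.3, 12.5]
gripper_width: 24.5
gripper_force: 40.0
```

>>> {"api": "apply_moves", "payload": {"delta_pos": [[0,0,-0.005],[0,0,-0.011],[0,0,-0.011]], "rot": [[0,0,0],[0,0,0],[0,0,0]], "hand": [0.2,0.2,0.2]}}

```text
time_s: 21.97
ee_pos: [472.7, -273.2, 43.4]
ee_rot: [179.9, 0.1, 90.2]
force: [-5.1, 1.0, 21.8]
gripper_width: 24.9
gripper_force: 40.0
```

All three are home (22 N at 43.4 mm). I release, rise and look over the tray for block poses.

>>> {"api": "apply_moves", "payload": {"delta_pos": [[0,0,0.019],[0,0,0.019],[0,0,0.019],[0,0,0.019],[0,0,0.019],[0,0,0.019],[0,0,0.3],[0,0,0.6],[0,0,0.92],[0,0,0.92]], "rot": [[0,0,0],[0,0,0],[0,0,0],[0,0,0],[0,0,0],[0,0,0],[0,0,0],[0,0,0],[0,0,0],[0,0,0]], "hand": [0.2,0.45,0.45,0.45,0.45,0.45,0.45,0.45,0.45,0.45]}}

```text
time_s: 22.8
ee_pos: [476.4, -274.9, 157.9]
ee_rot: [179.3, 0.4, 90.2]
force: [2.2, -1.1, 0.4]
gripper_width: 40.8
gripper_force: 0.0
```

>>> {"api": "apply_moves", "payload": {"delta_pos": [[0.48,0.27,1],[0.48,0.27,1],[0.48,0.27,1],[0.48,0.27,1],[0.48,0.27,1]], "rot": [[0,0,0],[0,0,0],[0,0,0],[0,0,0],[0,0,0]], "hand": [0.8,0.8,0.8,0.8,0.8]}}

```text
time_s: 23.22
ee_pos: [532.9, -240.1, 274.1]
ee_rot: [179.6, 0.2, 90.3]
force: [1.0, 0.6, 0.3]
gripper_width: 71.2
gripper_force: 0.0
```

>>> {"api": "apply_moves", "payload": {"delta_pos": [[0,0,0.33],[0,0,0.33],[0,0,0.33],[0,0,0.33],[0,0,0.33]], "rot": [[0,0,0],[0,0,0],[0,0,0],[0,0,0],[0,0,0]], "hand": [0.8,0.8,0.8,0.8,0.8]}}

```text
time_s: 23.63
ee_pos: [529.1, -240.2, 308.3]
ee_rot: [-179.8, -0.1, 90.1]
force: [-0.2, -0.6, -0.4]
gripper_width: 72.9
gripper_force: 0.0
```

```bash
cat >> h.py <<'E'
def blocks(p,box,z=37):
    "blobs of wood/brass colour whose hole list gives the block; pose from the four dowel marks is noisy, so fit minAreaRect of the top in world"
    a,b,c,d=box; hsv=cv2.cvtColor(p["pixels"],cv2.COLOR_RGB2HSV); m=np.zeros(hsv.shape[:2],np.uint8)
    m[b:d,a:c]=(hsv[b:d,a:c,1]>80)
    m=cv2.morphologyEx(m,cv2.MORPH_CLOSE,np.ones((5,5)))
    for c in cv2.findContours(m,cv2.RETR_EXTERNAL,cv2.CHAIN_APPROX_NONE)[0]:
        if cv2.contourArea(c)<300: continue
        W=np.array([ray(p,u[0],z)[:2] for u in c],np.float32); print("rect",cv2.minAreaRect(W))
E
python3 - <<'E'
from h import *
s=env.state(); print(s["ee_pos"],s["ee_rot"])
p=grab("wrist"); save(p,"w7.png",(180,60,400,230),3.5); np.save("w7.npy",p["pixels"])
blocks(p,(207,95,350,228))
print("hubs z=55")
for h in holes(p,55,(205,90,355,230),amin=15): print(h)
E
```

```text
[ 529.12360801 -240.18099545  308.31492177] [-1.79822341e+02 -8.08721881e-02  9.01449040e+01]
rect ((473.7178955078125, -270.9227600097656), (65.83077239990234, 49.58683776855469), 67.0503158569336)
rect ((586.1172485351562, -193.84629821777344), (49.96105194091797, 60.44940185546875), 5.452624320983887)
rect ((488.4595947265625, -178.82754516601562), (49.977230072021484, 59.522132873535156), 12.04675006866455)
hubs z=55
(array([247.3, 132.7]), 56, array([ 488.1, -178. ,   55. ]))
(array([323.3, 145. ]), 56, array([ 587.3, -193.3,   55. ]))
(array([237.5, 202.9]), 44, array([ 472.3, -272.3,   55. ]))
```

View pics/w7.png

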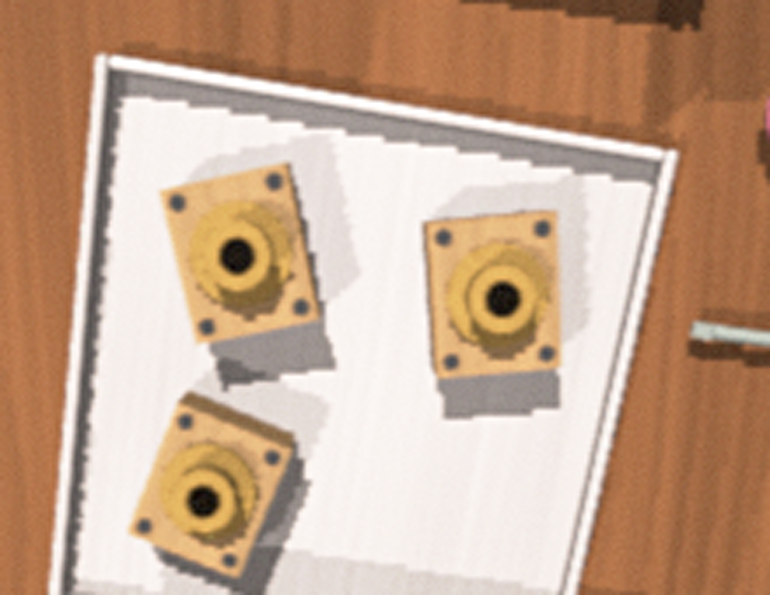

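All three bushings sit flat and home, at (237,256), (502,299) and (203,500) in the crop. There are only three blocks, and the fourth spot is empty. Block yaws are A 12°, B 5.5° and C −23°. I work out the tote pose and pick A by its 50 mm sides.

```bash
python3 - <<'E'
from h import *
q=grab("top"); m=None
im=cv2.cvtColor(cv2.imread("pics/top0.png"),cv2.COLOR_BGR2RGB)
tr=spotter.trace(q,"tote"); print([(d["score"],d["box"]) for d in tr])
c=max(cv2.findContours(tr[0]["mask"].astype(np.uint8),0,1)[0],key=cv2.contourArea)
ap=cv2.approxPolyDP(c,5,True)[:,0]; print(ap.tolist())
for u in ap: print(u,ray(q,u,50).round(1), ray(q,u,0).round(1))
for d in spotter.landmark_of(q,"tote"): print(d["score"],ray(q,d["position"],0))
W=np.array([ray(q,u[0],50)[:2] for u in c],np.float32); print(cv2.minAreaRect(W))
save(q,"t8.png",(40,170,210,330),3.5)
E
```

```text
[(0.73, [275.2, 232.3, 75.7, 105.4]), (0.6, [125.7, 252.9, 123.4, 119.5])]
[[250, 181], [237, 277], [302, 286], [312, 188]]
[250 181] [671.7  50.1  50. ] [682.8  52.8   0. ]
[237 277] [477.1  76.6  50. ] [478.3  80.6   0. ]
[302 286] [457.5 -52.3  50. ] [457.7 -54.8   0. ]
[312 188] [655.7 -76.6  50. ] [666.  -80.4   0. ]
0.9 [532.70275304 310.16816404   0.        ]
((565.0261840820312, -0.6275711059570312), (134.92800903320312, 203.08375549316406), 83.640625)
```

View pics/t8.png

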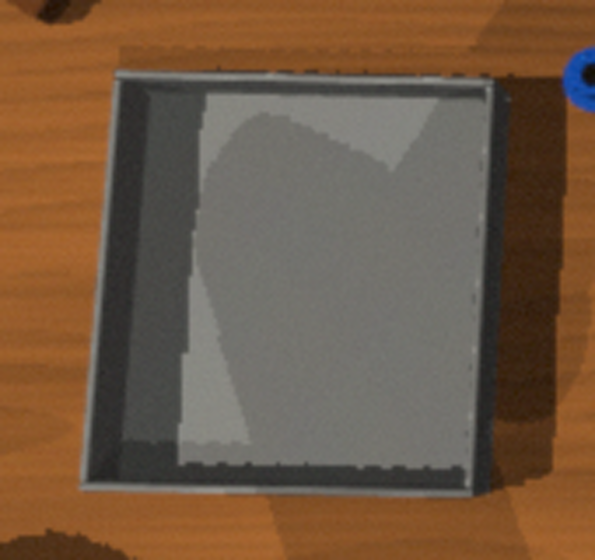

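>>> {"api": "apply_moves", "payload": {"delta_pos": [[-0.348,0.517,-0.9],[-0.348,0.517,-0.9],[-0.348,0.517,-0.9],[-0.348,0.517,-0.9],[-0.348,0.517,-0.9]], "rot": [[0,0,0.138],[0,0,0.138],[0,0,0.138],[0,0,0.138],[0,0,0.138]], "hand": [0.72,0.72,0.72,0.72,0.72], "newtons": 30}}

```text
time_s: 24.25
ee_pos: [485.5, -176.4, 199.6]
ee_rot: [-179.7, -0.2, 102.1]
force: [0.8, -0.8, 0.8]
gripper_width: 65.3
gripper_force: 0.0
```

>>> {"api": "apply_moves", "payload": {"delta_pos": [[0,0,-0.85],[0,0,-0.85],[0,0,-0.85],[0,0,-0.85],[0,0,-0.85]], "rot": [[0,0,0],[0,0,0],[0,0,0],[0,0,0],[0,0,0]], "hand": [0.72,0.72,0.72,0.72,0.72]}}

```text
time_s: 24.67
ee_pos: [490.3, -179.4, 101.5]
ee_rot: [179.9, 0.1, 102.0]
force: [0.6, 0.0, 0.1]
gripper_width: 65.7
gripper_force: 0.0
```

>>> {"api": "apply_moves", "payload": {"delta_pos": [[0,0,-0.2],[0,0,-0.4],[0,0,-0.55],[0,0,-0.661],[0,0,-0.661],[0,0,-0.661]], "rot": [[0,0,0],[0,0,0],[0,0,0],[0,0,0],[0,0,0],[0,0,0]], "hand": [0.72,0.72,0.72,0.72,0.72,0.72]}}

```text
time_s: 25.17
ee_pos: [490.7, -179.3, 23.0]
ee_rot: [179.8, 0.1, 102.0]
force: [0.1, -0.3, 0.6]
gripper_width: 65.8
gripper_force: 0.0
```

>>> {"api": "apply_moves", "payload": {"delta_pos": [[0,0,0],[0,0,0],[0,0,0],[0,0,0],[0,0,0],[0,0,0],[0,0,0]], "rot": [[0,0,0],[0,0,0],[0,0,0],[0,0,0],[0,0,0],[0,0,0],[0,0,0]], "hand": [0.45,0.45,0.45,0.45,0.45,0.45,0.45]}}

```text
time_s: 25.75
ee_pos: [489.0, -178.7, 22.6]
ee_rot: [179.9, 0.1, 102.0]
force: [-1.7, -0.9, 6.9]
gripper_width: 49.5
gripper_force: 30.0
```

>>> {"api": "apply_moves", "payload": {"delta_pos": [[0,0,0.2],[0,0,0.5],[0,0,0.8],[0,0,1],[0,0,1],[0,0,1]], "rot": [[0,0,0],[0,0,0],[0,0,0],[0,0,0],[0,0,0],[0,0,0]], "hand": [0.45,0.45,0.45,0.45,0.45,0.45]}}

```text
time_s: 26.25
ee_pos: [488.9, -178.3, 142.3]
ee_rot: [179.8, 0.1, 102.0]
force: [0.0, 0.8, -2.3]
gripper_width: 49.7
gripper_force: 30.0
```

The tote is empty; its rim corners in the crop are (118,74), (493,82), (472,492) and (82,487). Block A is held (49.7 mm) and lifted.

```bash
python3 - <<'E'
from h import *
q=grab("top"); C=[ray(q,(40+u/3.5,170+v/3.5),50)[:2] for u,v in [(118,74),(493,82),(472,492),(82,487)]]
C=np.array(C,np.float32); print(C, C.mean(0), cv2.minAreaRect(C))
import math
print([math.degrees(math.atan2(*(b-a)[::-1])) for a,b in zip(C,np.roll(C,-1,0))])
E
```

```text
[[654.37585 406.6585 ]
 [647.31555 190.59407]
 [413.54626 198.20483]
 [419.74207 414.82904]] [533.74493 302.5716 ] ((533.5283203125, 302.6975402832031), (216.71099853515625, 234.7754669189453), 88.12841796875)
[-91.87157897926714, 178.13529541870687, 88.36169517875761, -1.994375705721012]
```

>>> {"api": "apply_moves", "payload": {"delta_pos": [[-0.013,0.888,0],[-0.013,0.888,0],[-0.013,0.888,0],[-0.013,0.888,0]], "rot": [[0,0,-0.0325],[0,0,-0.0325],[0,0,-0.0325],[0,0,-0.0325]], "hand": [0.45,0.45,0.45,0.45]}}

```text
time_s: 26.63
ee_pos: [484.5, -67.6, 138.8]
ee_rot: [-179.7, -0.2, 99.4]
force: [-0.4, -0.6, -2.6]
gripper_width: 49.5
gripper_force: 30.0
```

>>> {"api": "apply_moves", "payload": {"delta_pos": [[-0.013,0.888,0],[-0.013,0.888,0],[-0.013,0.888,0],[-0.013,0.888,0]], "rot": [[0,0,-0.0325],[0,0,-0.0325],[0,0,-0.0325],[0,0,-0.0325]], "hand": [0.45,0.45,0.45,0.45]}}

```text
time_s: 26.97
ee_pos: [483.9, 38.1, 139.2]
ee_rot: [-179.8, -0.1, 96.7]
force: [-0.3, 0.4, -2.0]
gripper_width: 49.5
gripper_force: 30.0
```

>>> {"api": "apply_moves", "payload": {"delta_pos": [[-0.013,0.888,0],[-0.013,0.888,0],[-0.013,0.888,0],[-0.013,0.888,0]], "rot": [[0,0,-0.0325],[0,0,-0.0325],[0,0,-0.0325],[0,0,-0.0325]], "hand": [0.45,0.45,0.45,0.45]}}

```text
time_s: 27.3
ee_pos: [483.3, 144.1, 139.5]
ee_rot: [-179.9, -0.1, 93.8]
force: [-0.7, -0.5, -2.5]
gripper_width: 49.8
gripper_force: 30.0
```

>>> {"api": "apply_moves", "payload": {"delta_pos": [[-0.013,0.888,0],[-0.013,0.888,0],[-0.013,0.888,0],[-0.013,0.888,0]], "rot": [[0,0,-0.0325],[0,0,-0.0325],[0,0,-0.0325],[0,0,-0.0325]], "hand": [0.45,0.45,0.45,0.45]}}

```text
time_s: 27.63
ee_pos: [482.3, 250.5, 139.6]
ee_rot: [-179.9, -0.0, 91.0]
force: [-0.0, -0.0, -2.2]
gripper_width: 49.7
gripper_force: 30.0
```

>>> {"api": "apply_moves", "payload": {"delta_pos": [[-0.013,0.888,0],[-0.013,0.888,0],[-0.013,0.888,0],[-0.013,0.888,0],[-0.013,0.888,0],[-0.013,0.888,0]], "rot": [[0,0,-0.0325],[0,0,-0.0325],[0,0,-0.0325],[0,0,-0.0325],[0,0,-0.0325],[0,0,-0.0325]], "hand": [0.45,0.45,0.45,0.45,0.45,0.45]}}

```text
time_s: 28.13
ee_pos: [480.4, 352.4, 139.8]
ee_rot: [-179.9, 0.2, 88.0]
force: [0.6, -0.0, -3.2]
gripper_width: 49.6
gripper_force: 30.0
```

>>> {"api": "apply_moves", "payload": {"delta_pos": [[0,0,-0.3],[0,0,-0.6],[0,0,-0.8],[0,0,-0.9],[0,0,-0.95],[0,0,-0.98],[0,0,-0.995],[0,0,-0.995]], "rot": [[0,0,0],[0,0,0],[0,0,0],[0,0,0],[0,0,0],[0,0,0],[0,0,0],[0,0,0]], "hand": [0.45,0.45,0.45,0.45,0.45,0.45,0.45,0.45]}}

```text
time_s: 28.8
ee_pos: [481.2, 353.9, 22.9]
ee_rot: [179.9, -0.0, 88.0]
force: [0.6, 0.3, -2.5]
gripper_width: 49.6
gripper_force: 30.0
```

>>> {"api": "apply_moves", "payload": {"delta_pos": [[0,0,-0.006],[0,0,-0.006],[0,0,-0.006],[0,0,-0.006],[0,0,-0.006],[0,0,0.2],[0,0,0.5],[0,0,0.8],[0,0,0.994],[0,0,0.994]], "rot": [[0,0,0],[0,0,0],[0,0,0],[0,0,0],[0,0,0],[0,0,0],[0,0,0],[0,0,0],[0,0,0],[0,0,0]], "hand": [0.45,0.7,0.7,0.7,0.7,0.7,0.7,0.7,0.7,0.7]}}

```text
time_s: 29.63
ee_pos: [483.4, 356.9, 147.0]
ee_rot: [179.5, -0.4, 88.1]
force: [0.6, -0.2, 0.8]
gripper_width: 63.8
gripper_force: 0.0
```

>>> {"api": "apply_moves", "payload": {"delta_pos": [[0.178,-0.9135,0],[0.178,-0.9135,0],[0.178,-0.9135,0],[0.178,-0.9135,0]], "rot": [[0,0,0.0171],[0,0,0.0171],[0,0,0.0171],[0,0,0.0171]], "hand": [0.72,0.72,0.72,0.72]}}

```text
time_s: 29.97
ee_pos: [501.7, 240.4, 140.1]
ee_rot: [-179.9, 0.2, 89.3]
force: [0.1, 0.2, 0.1]
gripper_width: 66.0
gripper_force: 0.0
```

>>> {"api": "apply_moves", "payload": {"delta_pos": [[0.178,-0.9135,0],[0.178,-0.9135,0],[0.178,-0.9135,0],[0.178,-0.9135,0]], "rot": [[0,0,0.0171],[0,0,0.0171],[0,0,0.0171],[0,0,0.0171]], "hand": [0.72,0.72,0.72,0.72]}}

```text
time_s: 30.3
ee_pos: [523.5, 131.5, 140.2]
ee_rot: [-180.0, 0.1, 90.8]
force: [0.7, -0.7, -0.7]
gripper_width: 65.9
gripper_force: 0.0
```

>>> {"api": "apply_moves", "payload": {"delta_pos": [[0.178,-0.9135,0],[0.178,-0.9135,0],[0.178,-0.9135,0],[0.178,-0.9135,0]], "rot": [[0,0,0.0171],[0,0,0.0171],[0,0,0.0171],[0,0,0.0171]], "hand": [0.72,0.72,0.72,0.72]}}

```text
time_s: 30.63
ee_pos: [545.5, 22.5, 140.3]
ee_rot: [180.0, 0.1, 92.3]
force: [0.5, 0.3, 0.2]
gripper_width: 65.7
gripper_force: 0.0
```

```bash
python3 - <<'E'
from h import *
q=grab("top"); print(env.state()["ee_pos"])
print("tray"); 
for h in holes(q,55,(335,195,440,305),amin=8,amax=100): print(h)
blocks(q,(345,203,432,300))
print("tote")
for h in holes(q,55,(75,195,180,305),amin=8,thr=35,amax=100): print(h)
blocks(q,(75,200,178,300))
a=q["pixels"][180:320,50:450]; cv2.imwrite("pics/t9.png",cv2.resize(a[:,:,::-1],None,fx=2,fy=2,interpolation=cv2.INTER_CUBIC))
E
```

```text
[544.86252149  24.69525504 140.23317628]
tray
(array([370.6, 219.7]), 29, array([ 588. , -193.4,   55. ]))
(array([412.3, 276. ]), 22, array([ 473.8, -272.2,   55. ]))
rect ((472.97021484375, -270.58544921875), (66.28711700439453, 52.47732925415039), 66.75816345214844)
rect ((586.51611328125, -191.4502716064453), (52.46138000488281, 64.6893539428711), 5.963788032531738)
tote
(array([ 94.8, 276.6]), 12, array([481.8, 355.1,  55. ]))
rect ((481.4781188964844, 350.27362060546875), (72.01707458496094, 51.620121002197266), 89.13556671142578)
```

View pics/t9.png

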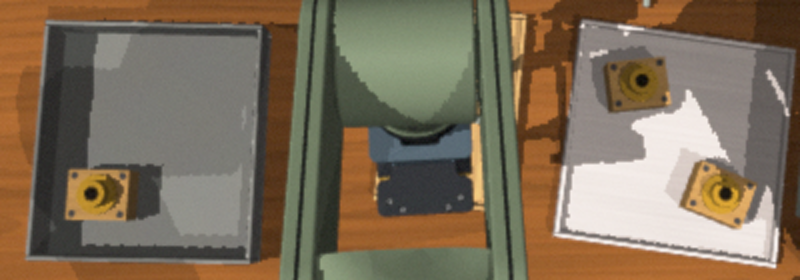

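Block A lies flat in the tote with its bushing up (95,193). B (641,80) and C (725,193) are unmoved. Picking B.

>>> {"api": "apply_moves", "payload": {"delta_pos": [[0.178,-0.9135,0],[0.178,-0.9135,0],[0.178,-0.9135,0],[0.178,-0.9135,0]], "rot": [[0,0,0.0171],[0,0,0.0171],[0,0,0.0171],[0,0,0.0171]], "hand": [0.72,0.72,0.72,0.72]}}

```text
time_s: 31.02
ee_pos: [567.2, -86.4, 140.4]
ee_rot: [179.9, 0.1, 93.8]
force: [0.1, 0.1, 1.1]
gripper_width: 66.0
gripper_force: 0.0
```

>>> {"api": "apply_moves", "payload": {"delta_pos": [[0.178,-0.9135,0],[0.178,-0.9135,0],[0.178,-0.9135,-0.1],[0.178,-0.9135,-0.35],[0.178,-0.9135,-0.35],[0.178,-0.9135,-0.35],[0.178,-0.9135,-0.35]], "rot": [[0,0,0.0171],[0,0,0.0171],[0,0,0.0171],[0,0,0.0171],[0,0,0.0171],[0,0,0.0171],[0,0,0.0171]], "hand": [0.72,0.72,0.72,0.72,0.72,0.72,0.72]}}

```text
time_s: 31.6
ee_pos: [587.8, -191.5, 99.4]
ee_rot: [180.0, -0.0, 95.5]
force: [0.5, 0.5, 0.5]
gripper_width: 65.7
gripper_force: 0.0
```

>>> {"api": "apply_moves", "payload": {"delta_pos": [[0,0,-0.2],[0,0,-0.4],[0,0,-0.55],[0,0,-0.649],[0,0,-0.649],[0,0,-0.649]], "rot": [[0,0,0],[0,0,0],[0,0,0],[0,0,0],[0,0,0],[0,0,0]], "hand": [0.72,0.72,0.72,0.72,0.72,0.72]}}

```text
time_s: 32.1
ee_pos: [588.0, -192.7, 21.9]
ee_rot: [179.9, 0.0, 95.5]
force: [0.8, 0.4, 0.7]
gripper_width: 65.8
gripper_force: 0.0
```

>>> {"api": "apply_moves", "payload": {"delta_pos": [[0,0,0],[0,0,0],[0,0,0],[0,0,0],[0,0,0],[0,0,0],[0,0,0]], "rot": [[0,0,0],[0,0,0],[0,0,0],[0,0,0],[0,0,0],[0,0,0],[0,0,0]], "hand": [0.45,0.45,0.45,0.45,0.45,0.45,0.45]}}

```text
time_s: 32.68
ee_pos: [587.9, -193.7, 22.4]
ee_rot: [179.9, 0.0, 95.4]
force: [-0.5, 0.8, 6.0]
gripper_width: 49.9
gripper_force: 30.0
```

>>> {"api": "apply_moves", "payload": {"delta_pos": [[0,0,0.2],[0,0,0.5],[0,0,0.8],[0,0,1],[0,0,1],[0,0,1]], "rot": [[0,0,0],[0,0,0],[0,0,0],[0,0,0],[0,0,0],[0,0,0]], "hand": [0.45,0.45,0.45,0.45,0.45,0.45]}}

```text
time_s: 33.18
ee_pos: [587.6, -193.7, 141.9]
ee_rot: [179.9, 0.1, 95.4]
force: [0.1, -0.5, -3.8]
gripper_width: 49.7
gripper_force: 30.0
```

>>> {"api": "apply_moves", "payload": {"delta_pos": [[0.005,0.907,0],[0.005,0.907,0],[0.005,0.907,0],[0.005,0.907,0]], "rot": [[0,0,-0.0171],[0,0,-0.0171],[0,0,-0.0171],[0,0,-0.0171]], "hand": [0.45,0.45,0.45,0.45]}}

```text
time_s: 33.52
ee_pos: [585.7, -79.6, 138.1]
ee_rot: [-179.7, -0.2, 94.2]
force: [-0.7, -0.3, -3.9]
gripper_width: 49.7
gripper_force: 30.0
```

>>> {"api": "apply_moves", "payload": {"delta_pos": [[0.005,0.907,0],[0.005,0.907,0],[0.005,0.907,0],[0.005,0.907,0]], "rot": [[0,0,-0.0171],[0,0,-0.0171],[0,0,-0.0171],[0,0,-0.0171]], "hand": [0.45,0.45,0.45,0.45]}}

```text
time_s: 33.85
ee_pos: [586.9, 28.5, 138.5]
ee_rot: [-179.7, -0.1, 92.7]
force: [-0.6, -0.4, -2.3]
gripper_width: 49.5
gripper_force: 30.0
```

>>> {"api": "apply_moves", "payload": {"delta_pos": [[0.005,0.907,0],[0.005,0.907,0],[0.005,0.907,0],[0.005,0.907,0]], "rot": [[0,0,-0.0171],[0,0,-0.0171],[0,0,-0.0171],[0,0,-0.0171]], "hand": [0.45,0.45,0.45,0.45]}}

```text
time_s: 34.18
ee_pos: [588.2, 136.8, 138.7]
ee_rot: [-179.8, -0.1, 91.2]
force: [0.7, 0.2, -3.3]
gripper_width: 49.8
gripper_force: 30.0
```

>>> {"api": "apply_moves", "payload": {"delta_pos": [[0.005,0.907,0],[0.005,0.907,0],[0.005,0.907,0],[0.005,0.907,0]], "rot": [[0,0,-0.0171],[0,0,-0.0171],[0,0,-0.0171],[0,0,-0.0171]], "hand": [0.45,0.45,0.45,0.45]}}

```text
time_s: 34.52
ee_pos: [589.2, 245.3, 138.8]
ee_rot: [-179.9, -0.1, 89.7]
force: [0.8, -1.1, -2.7]
gripper_width: 49.6
gripper_force: 30.0
```

>>> {"api": "apply_moves", "payload": {"delta_pos": [[0.005,0.907,0],[0.005,0.907,0],[0.005,0.907,0],[0.005,0.907,0],[0.005,0.907,0],[0.005,0.907,0]], "rot": [[0,0,-0.0171],[0,0,-0.0171],[0,0,-0.0171],[0,0,-0.0171],[0,0,-0.0171],[0,0,-0.0171]], "hand": [0.45,0.45,0.45,0.45,0.45,0.45]}}

```text
time_s: 35.02
ee_pos: [590.1, 348.5, 139.3]
ee_rot: [-179.9, 0.2, 88.0]
force: [-0.7, 0.2, -2.6]
gripper_width: 49.9
gripper_force: 30.0
```

>>> {"api": "apply_moves", "payload": {"delta_pos": [[0,0,-0.3],[0,0,-0.6],[0,0,-0.8],[0,0,-0.9],[0,0,-0.95],[0,0,-0.98],[0,0,-0.995],[0,0,-0.995]], "rot": [[0,0,0],[0,0,0],[0,0,0],[0,0,0],[0,0,0],[0,0,0],[0,0,0],[0,0,0]], "hand": [0.45,0.45,0.45,0.45,0.45,0.45,0.45,0.45]}}

```text
time_s: 35.68
ee_pos: [591.3, 350.9, 23.0]
ee_rot: [179.9, -0.1, 88.0]
force: [0.2, 0.9, -2.5]
gripper_width: 49.9
gripper_force: 30.0
```

>>> {"api": "apply_moves", "payload": {"delta_pos": [[0,0,-0.006],[0,0,-0.006],[0,0,-0.006],[0,0,-0.006],[0,0,-0.006],[0,0,0.2],[0,0,0.5],[0,0,0.8],[0,0,0.995],[0,0,0.995]], "rot": [[0,0,0],[0,0,0],[0,0,0],[0,0,0],[0,0,0],[0,0,0],[0,0,0],[0,0,0],[0,0,0],[0,0,0]], "hand": [0.45,0.7,0.7,0.7,0.7,0.7,0.7,0.7,0.7,0.7]}}

```text
time_s: 36.52
ee_pos: [593.4, 352.6, 148.3]
ee_rot: [179.4, -0.4, 88.1]
force: [0.3, 0.6, 0.4]
gripper_width: 63.9
gripper_force: 0.0
```

>>> {"api": "apply_moves", "payload": {"delta_pos": [[-0.164,-0.865,0],[-0.164,-0.865,0],[-0.164,-0.865,0],[-0.164,-0.865,0]], "rot": [[0,0,-0.041],[0,0,-0.041],[0,0,-0.041],[0,0,-0.041]], "hand": [0.72,0.72,0.72,0.72]}}

```text
time_s: 36.85
ee_pos: [569.0, 242.5, 140.8]
ee_rot: [-179.9, 0.2, 84.4]
force: [0.5, 0.3, -0.5]
gripper_width: 65.4
gripper_force: 0.0
```

>>> {"api": "apply_moves", "payload": {"delta_pos": [[-0.164,-0.865,0],[-0.164,-0.865,0],[-0.164,-0.865,0],[-0.164,-0.865,0]], "rot": [[0,0,-0.041],[0,0,-0.041],[0,0,-0.041],[0,0,-0.041]], "hand": [0.72,0.72,0.72,0.72]}}

```text
time_s: 37.18
ee_pos: [549.7, 139.7, 140.8]
ee_rot: [-179.9, 0.1, 80.8]
force: [-1.2, 0.0, -0.5]
gripper_width: 65.6
gripper_force: 0.0
```

>>> {"api": "apply_moves", "payload": {"delta_pos": [[-0.164,-0.865,0],[-0.164,-0.865,0],[-0.164,-0.865,0],[-0.164,-0.865,0]], "rot": [[0,0,-0.041],[0,0,-0.041],[0,0,-0.041],[0,0,-0.041]], "hand": [0.72,0.72,0.72,0.72]}}

```text
time_s: 37.52
ee_pos: [530.7, 36.8, 140.9]
ee_rot: [-180.0, 0.1, 77.3]
force: [0.7, 0.2, 0.4]
gripper_width: 65.2
gripper_force: 0.0
```

```bash
python3 - <<'E'
from h import *
q=grab("top"); s=env.state(); print(s["ee_pos"],s["ee_rot"])
print("tray"); 
for h in holes(q,55,(335,195,440,305),amin=8,amax=100): print(h)
blocks(q,(345,203,432,300))
print("tote")
for h in holes(q,55,(75,195,180,305),amin=8,thr=35,amax=100): print(h)
blocks(q,(75,200,178,300))
E
```

```text
[531.40263515  38.66291915 140.96946875] [ 1.79985388e+02 -3.29218585e-02  7.73331742e+01]
tray
(array([412.5, 276.5]), 32, array([ 472.9, -272.6,   55. ]))
rect ((472.6697692871094, -270.44891357421875), (66.29801940917969, 51.77915954589844), 66.80186462402344)
tote
(array([ 99.5, 221.2]), 13, array([591.7, 350.4,  55. ]))
(array([ 95.1, 276.4]), 12, array([482.2, 354.5,  55. ]))
rect ((482.4599914550781, 350.08392333984375), (71.87348175048828, 49.649810791015625), 89.13800811767578)
rect ((590.4180908203125, 346.9259033203125), (71.75769805908203, 53.358089447021484), 89.26884460449219)
```

>>> {"api": "apply_moves", "payload": {"delta_pos": [[-0.164,-0.865,0],[-0.164,-0.865,0],[-0.164,-0.865,0],[-0.164,-0.865,0]], "rot": [[0,0,-0.041],[0,0,-0.041],[0,0,-0.041],[0,0,-0.041]], "hand": [0.72,0.72,0.72,0.72]}}

```text
time_s: 37.9
ee_pos: [511.9, -66.2, 141.0]
ee_rot: [180.0, 0.0, 73.8]
force: [-0.2, -0.1, 0.5]
gripper_width: 65.9
gripper_force: 0.0
```

>>> {"api": "apply_moves", "payload": {"delta_pos": [[-0.164,-0.865,0],[-0.164,-0.865,0],[-0.164,-0.865,0],[-0.164,-0.865,0]], "rot": [[0,0,-0.041],[0,0,-0.041],[0,0,-0.041],[0,0,-0.041]], "hand": [0.72,0.72,0.72,0.72]}}

```text
time_s: 38.23
ee_pos: [492.9, -170.0, 141.0]
ee_rot: [179.9, 0.0, 70.3]
force: [0.6, -0.4, 0.7]
gripper_width: 65.9
gripper_force: 0.0
```

>>> {"api": "apply_moves", "payload": {"delta_pos": [[-0.164,-0.866,0],[-0.164,-0.866,0],[-0.164,-0.866,-0.1],[-0.164,-0.866,-0.35],[-0.164,-0.866,-0.35],[-0.164,-0.866,-0.35],[-0.164,-0.866,-0.35]], "rot": [[0,0,-0.041],[0,0,-0.041],[0,0,-0.041],[0,0,-0.041],[0,0,-0.041],[0,0,-0.041],[0,0,-0.041]], "hand": [0.72,0.72,0.72,0.72,0.72,0.72,0.72]}}

```text
time_s: 38.82
ee_pos: [473.6, -270.7, 99.7]
ee_rot: [180.0, -0.0, 67.0]
force: [0.6, 0.1, 1.1]
gripper_width: 65.8
gripper_force: 0.0
```

>>> {"api": "apply_moves", "payload": {"delta_pos": [[0,0,-0.2],[0,0,-0.4],[0,0,-0.55],[0,0,-0.65],[0,0,-0.65],[0,0,-0.65]], "rot": [[0,0,0],[0,0,0],[0,0,0],[0,0,0],[0,0,0],[0,0,0]], "hand": [0.72,0.72,0.72,0.72,0.72,0.72]}}

```text
time_s: 39.32
ee_pos: [473.4, -271.5, 22.0]
ee_rot: [179.9, -0.0, 67.0]
force: [0.4, 0.3, -0.3]
gripper_width: 65.5
gripper_force: 0.0
```

>>> {"api": "apply_moves", "payload": {"delta_pos": [[0,0,0],[0,0,0],[0,0,0],[0,0,0],[0,0,0],[0,0,0],[0,0,0]], "rot": [[0,0,0],[0,0,0],[0,0,0],[0,0,0],[0,0,0],[0,0,0],[0,0,0]], "hand": [0.45,0.45,0.45,0.45,0.45,0.45,0.45]}}

```text
time_s: 39.9
ee_pos: [473.2, -272.5, 22.4]
ee_rot: [179.8, -0.0, 66.9]
force: [-0.3, 0.7, 6.7]
gripper_width: 49.8
gripper_force: 30.0
```

>>> {"api": "apply_moves", "payload": {"delta_pos": [[0,0,0.2],[0,0,0.5],[0,0,0.8],[0,0,1],[0,0,1],[0,0,1]], "rot": [[0,0,0],[0,0,0],[0,0,0],[0,0,0],[0,0,0],[0,0,0]], "hand": [0.45,0.45,0.45,0.45,0.45,0.45]}}

```text
time_s: 40.4
ee_pos: [472.4, -272.5, 142.0]
ee_rot: [179.9, 0.0, 66.9]
force: [-0.8, 0.5, -2.7]
gripper_width: 49.8
gripper_force: 30.0
```

>>> {"api": "apply_moves", "payload": {"delta_pos": [[0.191,0.872,0],[0.191,0.872,0],[0.191,0.872,0],[0.191,0.872,0]], "rot": [[0,0,0.049],[0,0,0.049],[0,0,0.049],[0,0,0.049]], "hand": [0.45,0.45,0.45,0.45]}}

```text
time_s: 40.73
ee_pos: [493.8, -163.0, 138.6]
ee_rot: [-179.7, -0.1, 71.3]
force: [-0.4, -0.6, -2.9]
gripper_width: 50.0
gripper_force: 30.0
```

>>> {"api": "apply_moves", "payload": {"delta_pos": [[0.191,0.872,0],[0.191,0.872,0],[0.191,0.872,0],[0.191,0.872,0]], "rot": [[0,0,0.049],[0,0,0.049],[0,0,0.049],[0,0,0.049]], "hand": [0.45,0.45,0.45,0.45]}}

```text
time_s: 41.07
ee_pos: [517.4, -59.2, 138.9]
ee_rot: [-179.8, -0.1, 75.6]
force: [0.3, -0.6, -2.2]
gripper_width: 49.7
gripper_force: 30.0
```

>>> {"api": "apply_moves", "payload": {"delta_pos": [[0.191,0.872,0],[0.191,0.872,0],[0.191,0.872,0],[0.191,0.872,0]], "rot": [[0,0,0.049],[0,0,0.049],[0,0,0.049],[0,0,0.049]], "hand": [0.45,0.45,0.45,0.45]}}

```text
time_s: 41.4
ee_pos: [541.0, 44.8, 139.1]
ee_rot: [-179.9, -0.1, 79.8]
force: [0.4, -0.8, -2.2]
gripper_width: 49.7
gripper_force: 30.0
```

>>> {"api": "apply_moves", "payload": {"delta_pos": [[0.191,0.872,0],[0.191,0.872,0],[0.191,0.872,0],[0.191,0.872,0]], "rot": [[0,0,0.049],[0,0,0.049],[0,0,0.049],[0,0,0.049]], "hand": [0.45,0.45,0.45,0.45]}}

```text
time_s: 41.73
ee_pos: [564.3, 149.2, 139.1]
ee_rot: [-179.9, -0.0, 83.9]
force: [0.6, -0.4, -2.5]
gripper_width: 49.4
gripper_force: 30.0
```

>>> {"api": "apply_moves", "payload": {"delta_pos": [[0.191,0.872,0],[0.191,0.872,0],[0.191,0.872,0],[0.191,0.872,0],[0.191,0.872,0],[0.191,0.872,0]], "rot": [[0,0,0.049],[0,0,0.049],[0,0,0.049],[0,0,0.049],[0,0,0.049],[0,0,0.049]], "hand": [0.45,0.45,0.45,0.45,0.45,0.45]}}

```text
time_s: 42.23
ee_pos: [586.1, 248.8, 139.5]
ee_rot: [-179.8, 0.1, 87.9]
force: [-0.6, -1.4, -2.4]
gripper_width: 49.7
gripper_force: 30.0
```

>>> {"api": "apply_moves", "payload": {"delta_pos": [[0,0,-0.3],[0,0,-0.6],[0,0,-0.8],[0,0,-0.9],[0,0,-0.95],[0,0,-0.98],[0,0,-0.995],[0,0,-0.995]], "rot": [[0,0,0],[0,0,0],[0,0,0],[0,0,0],[0,0,0],[0,0,0],[0,0,0],[0,0,0]], "hand": [0.45,0.45,0.45,0.45,0.45,0.45,0.45,0.45]}}

```text
time_s: 42.9
ee_pos: [587.8, 251.0, 22.9]
ee_rot: [179.9, -0.1, 88.0]
force: [-0.4, -0.3, -2.0]
gripper_width: 49.7
gripper_force: 30.0
```

>>> {"api": "apply_moves", "payload": {"delta_pos": [[0,0,-0.006],[0,0,-0.006],[0,0,-0.006],[0,0,-0.006],[0,0,-0.006],[0,0,0.2],[0,0,0.5],[0,0,0.8],[0,0,0.995],[0,0,0.995]], "rot": [[0,0,0],[0,0,0],[0,0,0],[0,0,0],[0,0,0],[0,0,0],[0,0,0],[0,0,0],[0,0,0],[0,0,0]], "hand": [0.45,0.7,0.7,0.7,0.7,0.7,0.7,0.7,0.7,0.7]}}

```text
time_s: 43.73
ee_pos: [590.1, 252.5, 147.7]
ee_rot: [179.3, -0.3, 88.0]
force: [0.5, 0.5, 0.6]
gripper_width: 63.9
gripper_force: 0.0
```

>>> {"api": "apply_moves", "payload": {"delta_pos": [[-0.3,-1,0.6],[-0.3,-1,0.6],[-0.3,-1,0.6],[-0.3,-1,0.6],[-0.3,-1,0.6],[-0.3,-1,0.6]], "rot": [[0,0,0],[0,0,0],[0,0,0],[0,0,0],[0,0,0],[0,0,0]], "hand": [0.7,0.7,0.7,0.7,0.7,0.7]}}

```text
time_s: 44.23
ee_pos: [550.7, 130.5, 213.2]
ee_rot: [179.9, -0.0, 87.9]
force: [-0.5, -0.8, -0.1]
gripper_width: 64.1
gripper_force: 0.0
```

>>> {"api": "apply_moves", "payload": {"delta_pos": [[-0.3,-0.7,0.3],[-0.3,-0.7,0.3],[-0.3,-0.7,0.3],[-0.3,-0.7,0.3],[-0.3,-0.7,0.3],[-0.3,-0.7,0.3]], "rot": [[0,0,0],[0,0,0],[0,0,0],[0,0,0],[0,0,0],[0,0,0]], "hand": [0.7,0.7,0.7,0.7,0.7,0.7]}}

```text
time_s: 44.73
ee_pos: [515.0, 48.3, 247.7]
ee_rot: [-179.9, -0.0, 88.0]
force: [-0.3, 0.5, -0.8]
gripper_width: 64.0
gripper_force: 0.0
```

```bash
python3 - <<'E'
from h import *
q=grab("top"); p=grab("scene")
im=np.hstack([q["pixels"][150:325,40:460]]); im=cv2.resize(im,(560,233))
im=np.vstack([im,p["pixels"][60:400]])[:,:,::-1]; cv2.imwrite("pics/f.png",im)
print(env.state()["time_s"])
for h in holes(q,55,(75,195,180,305),amin=8,thr=35,amax=100): print(h)
E
```

```text
44.8333
(array([ 99.5, 221.3]), 14, array([591.4, 350.5,  55. ]))
(array([ 95. , 276.5]), 15, array([481.9, 354.6,  55. ]))
```

View pics/f.png

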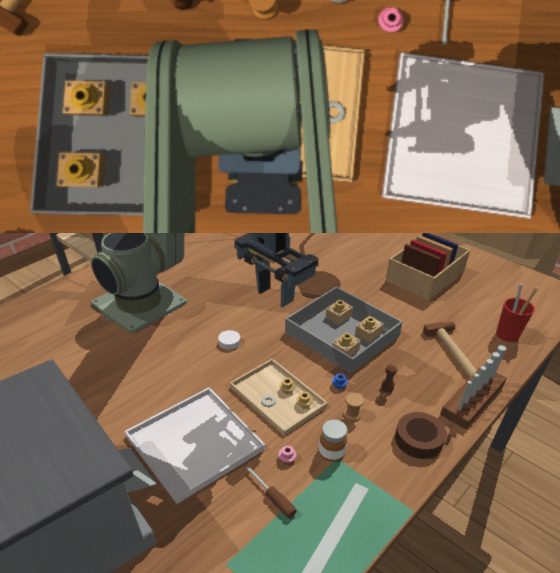

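The final view shows all three blocks flat in the tote with bushings up, at (340,310), (369,327) and (346,343). The tray is empty, two spare bushings and the washer are still in the dish, and the bystanders are in place. Handing in.

```bash
python3 -c "
from workcell import env
print(env.job_done())"
```

```text
the job is handed in; nothing more can be done
None
```

I pressed a bushing home in all three blocks in the tray, then put the blocks flat in the tote with bushings up. The two spare bushings and the other things stayed where they were, and I handed the job in after about 45 s of the 210 s allowed; no verdict came back.

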